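Battery change and boom setting on the garage work light

TASK

Get the cordless work light ready over the gearbox: slide every flat battery pack off the light and stand it upright in the shallow black tray, slide every charged pack lying on the bench fully home onto a free shoe of the light until it clicks, and draw the telescoping lamp boom out to its last hole (press the spring button, slide, press again at the middle hole) so that the button has popped out there. When all that is done, switch the light on with its locking toggle (pull the bat out, flip it over and let it drop in), and leave the other things on the bench alone.

Things in the scene. Friction and masses are not known exactly. Their poses are not given: they have to be found in the camera images.
- light: Cordless work light, fixed: grey housing 145 x 335 mm, top 68 mm above the bench, on a base plate. Its frame: +x away from the robot, y left, origin on the bench; offsets below are in it. Two T-shaped shoes and a locking toggle on the housing; behind them, parallel to y, the boom: square tube 36 mm wide and high, axis at x = 115, z = 170 mm, on a post at y = -155; lamp head at its +y end.
- shoe_left (a point): Where the origin of a pack lies when fully home on the left shoe: (0, 55, 69.5) mm of the light, same axes. Shoe: T-rail along x from -10 to 34 mm, chamfered corners to -16, a low lead-in tongue to -23; flange 36 wide, 4 thick, top 12.5 mm above the housing; web 26 wide. A pack enters level, front first, from the robot's side (origin at x = -70 or less) and slides to +x against a back stop.
- shoe_right (a point): The same for the right shoe, at (0, -55, 69.5) mm of the light. On either shoe a pack has 2 mm play to each side and can be up to 3.5 mm higher than its home height. A spring bump at x = 20 mm yields to a few newtons and clicks into the pack's notch at home. A pack comes off by pulling it level to -x by 70 mm or more (under 10 N).
- press_point (a point): Fixed point (133, 20, 170) mm of the light, on the boom's far (+x) face: centre of the spring button pressed flush. The button sits in the fixed inner tube; the outer tube slides and has 3 holes in this face, 45 mm apart. Squeezing the boom here across its 36 mm (along x) presses the button flush; the same grip then draws the outer tube to +y (10 to 20 N), the button ducking under its wall.
- boom (a joint): How far the outer tube is drawn out along the light's +y, m: 0 in the first hole (start), 0.045 middle hole, 0.090 last hole; about 1.5 mm play in each, stop at 0.094. Friction about 3 N. It cannot move while the button stands out of a hole.
- snap_button (a joint): How far the domed steel spring button (11 mm diameter, pressed towards the light's -x) is pushed in, m: 0 fully out through a hole (6.5 mm proud of the boom's face), 0.0065 flush, above 0.008 under the wall between holes. Spring 4 to 9 N.
- bat_tip (a point): Centre of the grip of the aluminium toggle bat, 40 mm from the pivot: a flat-sided end 12 mm across its flats (along the light's y), 10 mm thick, from 29 to 49 mm from the pivot. Pivot at (0, -160, 74) mm of the light, hinge axis along the light's y. The bat leans 0.4 rad from upright to the light's -x when off, 0.4 rad to +x when on.
- toggle (a joint): Angle of the toggle, rad: 0 off (leans to the light's -x, towards the robot), 0.8 on (leans to +x). A gate in the middle, 4 mm wide, top 15 mm above the pivot, stops it unless the bat is pulled out. No spring to either side.
- toggle_bat (a joint): How far the bat is pulled outwards along itself, m: 0 in, limit 0.010. Spring 2.5 to 5 N pulls it back. It passes the gate when pulled more than about 0.0035.
- pack1: Charged pack, upright on the bench right of the light. Black slide-on battery pack with grey top, 84 x 56 x 62 mm (x, y, z), 0.34 to 0.67 kg. Origin: centre of its underside. +x is its front (brass contacts), which goes onto the shoe first; a latch tab lies on top near the rear. Flat sides to grip across the 56 mm.
- pack2: Charged pack, as pack1. Along the underside of every pack runs a channel for the T-rail, open at both ends, 40 mm wide inside, its two lips 3.5 mm thick and 31 mm apart; its ceiling, 11 mm above the underside, rests on the rail and has a notch for the shoe's bump.
- flat1: Flat pack, at the start home on the left shoe; may be absent. Same make as pack1.
- flat2: Flat pack, at the start home on the right shoe; may be absent. Same make as pack1.
- tray: Shallow black plastic tray, 158 x 258 mm outside (x, y), 18 mm high, walls and floor 4 mm, fixed on the bench left of the light; origin: centre of its underside. Takes two packs side by side along y (for instance at y = 58 and -58 mm, long side along x).
- deep_socket: Bystander, to be left alone: steel deep socket, 30 mm wide, 62 mm high, standing near the charged packs.
- bearing: Bystander, to be left alone: steel bearing ring, 68 mm wide, 18 mm high, lying behind the charged packs.
- grease_jar: Bystander, to be left alone: jar 76 mm wide, 70 mm high, right of the bearing.
There are look-alikes about, which are no part of the job. Leave any blue look-alike of the flat1 alone. Leave any green look-alike of the pack1 alone.

How it is judged:
On the way, in this order (a step that is already met when the one before it is completed fails the run):
1. flat packs in the tray, charged packs home on the shoes, boom locked in its last hole, switch still off (((x of pack1 in the frame of shoe_left between -0.003 and 0.003 m and y of pack1 in the frame of shoe_left between -0.004 and 0.004 m and z of pack1 in the frame of shoe_left between -0.004 and 0.004 m) or (x of pack1 in the frame of shoe_right between -0.003 and 0.003 m and y of pack1 in the frame of shoe_right between -0.004 and 0.004 m and z of pack1 in the frame of shoe_right between -0.004 and 0.004 m)) and ((x of pack2 in the frame of shoe_left between -0.003 and 0.003 m and y of pack2 in the frame of shoe_left between -0.004 and 0.004 m and z of pack2 in the frame of shoe_left between -0.004 and 0.004 m) or (x of pack2 in the frame of shoe_right between -0.003 and 0.003 m and y of pack2 in the frame of shoe_right between -0.004 and 0.004 m and z of pack2 in the frame of shoe_right between -0.004 and 0.004 m)) and x of flat1 in the frame of tray between -0.04 and 0.04 m and y of flat1 in the frame of tray between -0.105 and 0.105 m and z of flat1 in the frame of tray between -0.002 and 0.01 m and angle between each of flat1, flat2's own z axis and vertical below 0.12 rad and x of flat2 in the frame of tray between -0.04 and 0.04 m and y of flat2 in the frame of tray between -0.105 and 0.105 m and z of flat2 in the frame of tray between -0.002 and 0.01 m and value of joint boom above 0.086 m and value of joint snap_button below 0.0015 m and value of joint toggle below 0.1 rad), for 0.2 s.
2. the light is switched on (value of joint toggle above 0.72 rad), for 0.2 s.
At the end, for the whole second after the job is handed in: Charged packs home on shoes (3 mm along the rail, 4 mm across and up); flat packs upright on the tray floor; boom out over 86 mm with its button out (under 1.5 mm in); toggle over 0.72 rad, bat in (under 2 mm); packs at rest. Switched on last (((x of pack1 in the frame of shoe_left between -0.003 and 0.003 m and y of pack1 in the frame of shoe_left between -0.004 and 0.004 m and z of pack1 in the frame of shoe_left between -0.004 and 0.004 m) or (x of pack1 in the frame of shoe_right between -0.003 and 0.003 m and y of pack1 in the frame of shoe_right between -0.004 and 0.004 m and z of pack1 in the frame of shoe_right between -0.004 and 0.004 m)) and ((x of pack2 in the frame of shoe_left between -0.003 and 0.003 m and y of pack2 in the frame of shoe_left between -0.004 and 0.004 m and z of pack2 in the frame of shoe_left between -0.004 and 0.004 m) or (x of pack2 in the frame of shoe_right between -0.003 and 0.003 m and y of pack2 in the frame of shoe_right between -0.004 and 0.004 m and z of pack2 in the frame of shoe_right between -0.004 and 0.004 m)) and x of flat1 in the frame of tray between -0.04 and 0.04 m and y of flat1 in the frame of tray between -0.105 and 0.105 m and z of flat1 in the frame of tray between -0.002 and 0.01 m and angle between each of flat1, flat2's own z axis and vertical below 0.12 rad and x of flat2 in the frame of tray between -0.04 and 0.04 m and y of flat2 in the frame of tray between -0.105 and 0.105 m and z of flat2 in the frame of tray between -0.002 and 0.01 m and value of joint boom above 0.086 m and value of joint snap_button below 0.0015 m and value of joint toggle above 0.72 rad and value of joint toggle_bat below 0.002 m and linear speed of each of pack1, pack2, flat1, flat2 below 0.02 m/s); the robot touches nothing.
It fails at once if another loose thing on the bench is pushed more than 40 mm from its place (distance of any of deep_socket, bearing, grease_jar from where it was at the start of the episode above 0.04 m).
Of flat1, flat2 only 1 to 2 are there at a start; the rules pass over those that are not, and their reading is None.
At some moment in a run one of pack1, pack2 may be knocked a few centimetres aside while the robot is not near it.
It also fails if it takes over 210 s, if anything falls off the work surface, if the arm or the gripper's body presses on something with over 40 N, if the wrist force passes 120 N, or if a joint passes its speed limit or range.

ROBOT

A 7-joint arm with a two-finger parallel gripper is mounted at the origin on the work surface. World frame = base frame: x ahead of the robot, y to its left, z up, the work surface at z = 0. Lengths are in m, angles in rad, forces in N, time in s.
With the tool pointing down it reaches from about 0.4 to 0.85 m from the base axis. Payload 10.4 kg.
Tool frame: the origin (TCP) lies at the very end of the fingers, on their centre line; the grasp point (between the pads) lies manip.grasp_offset behind it (manip.grasp_offset is the distance from the TCP to the grasp point, in m); z points along the fingers, x is the direction in which the jaws open and shut, and the axes are right-handed (so a half turn about z gives the same grasp; the last joint's range is limited). The gripper opens to 85 mm and grips with 20 to 120 N. Pads are 22 mm wide; open, the fingers measure 114 mm over their backs; the gripper's body (76 mm by 85 mm) begins 54 mm behind the grasp point. The pads swing forward as they close: fully open they stand 13 mm farther back than shut.
Start: joints at [1.129, 0.332, -0.065, 1.46, 0.022, 1.35, -0.088], TCP at [0.254, -0.571, 0.231] pointing down, gripper open.
Joint ranges: [-2.6, 2.6], [-0.5, 2.12], [-1.47, 1.34], [0.16, 2.42], [-1.27, 4.41], [0.06, 2.06], [-2.6, 2.6]. Speed limits (rad/s): [2.22, 2.22, 2.79, 2.79, 3.14, 3.14, 3.14].

INTERFACE

Orientations are given as a unit quaternion [x, y, z, w].
In Python, from workcell import manip gives the robot as it stands.
- The arm moves only by the shell command python3 -m crank 'ROWS' [FORCE]. ROWS is JSON, a list that holds one entry, the list of rows, each a list of 7 numbers: the shift along the world's x, y, z in units of 60 mm (1.0 is 60 mm), then the turn, a rotation vector about the world's x, y, z in units of 5 degrees (1.0 is 5 degrees), then the finger opening in mm, from 0 to 85.4. A call has 1 to 8 rows; each row shifts and turns the commanded pose from where the row before left it; what a row does not reach is not made up. A row lasts 1/8 s, in which the tool goes at most 62.5 mm and 10.7 degrees, less where a joint would pass 70% of its speed; a pose out of reach is approached as far as the arm can. A call is refused whole if a number of a shift passes 1 or a number of a turn 1, either way. A call with a gripper value outside its range is refused whole. The fingers move at their own pace and stop on an object; FORCE is the grip in N (left out, the last holds). Time passes only in rows, so rows that do not move let the fingers close. It gives the time, the measured TCP pose, the force and the opening at its end, in the units of the state.
- manip.get_obs(): the state, without advancing time (a new reading comes with each control period).
- manip.camera(name): name is "side" or "top" or "wrist"; returns (picture, depth): 384x512x3 uint8, blue, green, red; 384x512 float32, m along the optical axis (not along the pixel's ray), 0 where there is no reading.
- manip.get_calibration(name): a dict with "fx", "fy", "cx", "cy" (pixels), "rvec" (rotation vector, rad) and "tvec" (3), from world to camera coordinates, as OpenCV has them; the wrist camera has in their place "T_tool_cam" (4x4, takes a point from camera to tool coordinates, whose origin is the TCP and whose axes are the tool frame's). Camera axes: x right, y down, z forward; pixel columns grow to the right and rows downward; lengths in m; the calibration is good to about 2 mm. The wrist camera is an equidistant fisheye: a pixel r from the principal point sees the ray r / f radians off the axis. A picture is of the moment at which its call begins: read the wrist's pose just before it. get_calibration takes no time and is no camera call.
- manip.hand_in(): hands the job in, once; it reports no verdict.
The state is a dict: "clock": time; "joint_pos": joint angles; "joint_velocities": joint speeds; "tau": joint torques, N m; "position": TCP position; "ee_rot": TCP orientation; "ft_force": force on the tool from outside, world axes, zero at the start; "torque": the same for the moment, N m; "grip_width": opening from 0.0 (shut) to 1.0 (fully open).
Only numpy, scipy, OpenCV 4.12 (cv2) and the standard library are available. Lean on these libraries where they do the work, as an engineer would, in place of code of your own. Each camera call takes 0.05 s, during which the arm holds its last target.

## Working session

There is one attempt and no reset: what is moved stays moved. The work goes in short steps, Python scripts to look and compute and a shell command to move; the robot and the scene stay as the last step left them, time stands still between calls to the robot, and variables do not carry over. Pictures are saved under pics/ and viewed, and the job is handed in when it is done.

```bash
ls; mkdir -p pics; python3 - <<'E'
from workcell import manip
import cv2
print(manip.get_obs()); print(manip.grasp_offset)
for n in ("top","side","wrist"):
    print(n, manip.get_calibration(n))
    p,d=manip.camera(n); cv2.imwrite(f"pics/{n}0.png",p)
    import numpy as np; np.save(f"pics/{n}0.npy",d)
E
```

```text
pics
{'clock': 0.0, 'joint_pos': array([ 1.12936372,  0.33286233, -0.064714  ,  1.46096003,  0.02160529,
        1.34989483, -0.08848404]), 'joint_velocities': array([ 1.96252215e-03, -9.31380181e-05,  2.43828141e-03, -5.53258424e-04,
       -4.53126099e-04,  8.62533360e-04, -7.73937750e-04]), 'tau': array([ 2.81271787e-04, -6.25440788e+01,  4.93450672e-02, -3.91600764e+01,
        1.61911862e-02,  9.99942800e-03,  4.21983736e-05]), 'position': array([ 0.25402904, -0.57062794,  0.23051299]), 'ee_rot': array([ 8.38671804e-01, -5.44636664e-01, -6.16870185e-04, -3.60225709e-04]), 'ft_force': array([ 0.89650863, -0.2105057 ,  0.62946422]), 'torque': array([ 0.00263179, -0.04227812,  0.03798917]), 'grip_width': 1.0021065129308213}
0.0187
top {'fx': 394.76387857455387, 'fy': 394.76387857455387, 'cx': 257.53274909823426, 'cy': 187.6951257788113, 'rvec': array([ 2.16423823, -2.1745691 ,  0.16884942]), 'tvec': array([-0.11790115,  0.45587898,  1.13536337])}
side {'fx': 474.29674809256727, 'fy': 474.29674809256727, 'cx': 256.96746441105296, 'cy': 190.95822986259705, 'rvec': array([ 2.0425156 , -0.62493818,  0.35044978]), 'tvec': array([-0.44788068,  0.18013905,  1.29804919])}
wrist {'fx': 297.3186396354542, 'fy': 297.3186396354542, 'cx': 251.02342710911566, 'cy': 186.46279290372274, 'T_tool_cam': array([[ 9.99998820e-01,  9.32119090e-04,  1.22123323e-03,
         4.79964892e-04],
       [-1.26752777e-03,  9.49752987e-01,  3.12997856e-01,
        -8.00111016e-02],
       [-8.68118630e-04, -3.12999035e-01,  9.49753047e-01,
        -1.43161763e-01],
       [ 0.00000000e+00,  0.00000000e+00,  0.00000000e+00,
         1.00000000e+00]])}
```

View pics/top0.png

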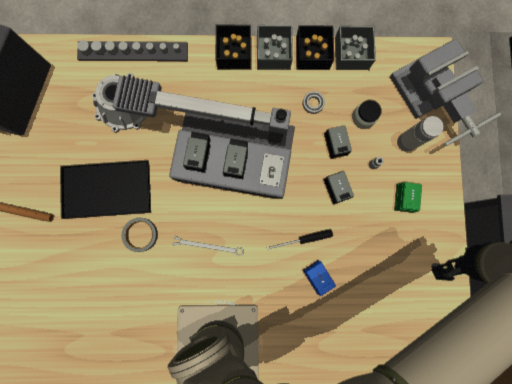

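View pics/side0.png

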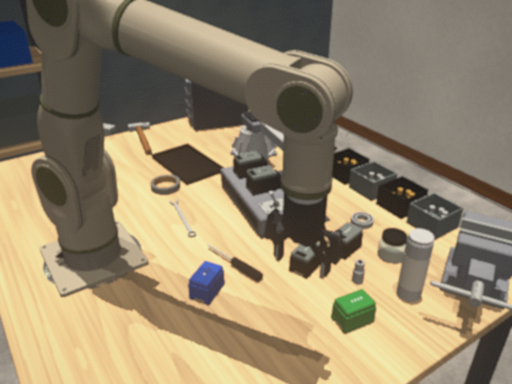

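View pics/wrist0.png

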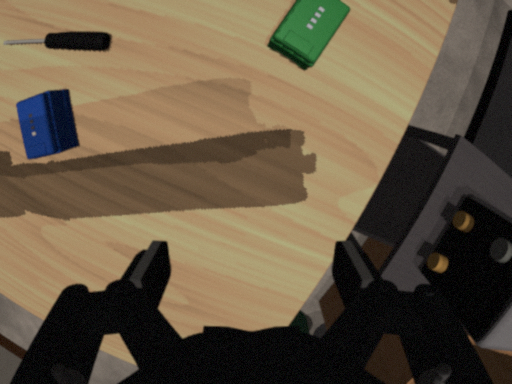

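```bash
cat > h.py <<'E'
import numpy as np, cv2
from scipy.spatial.transform import Rotation as R
from workcell import manip
def cal(n):
    c=manip.get_calibration(n); K=np.array([[c['fx'],0,c['cx']],[0,c['fy'],c['cy']],[0,0,1]])
    return K,R.from_rotvec(c['rvec']).as_matrix(),np.array(c['tvec'])
def ray(n,uv,z):
    K,Rm,t=cal(n); uv=np.atleast_2d(uv).astype(float)
    d=(np.linalg.inv(K)@np.c_[uv,np.ones(len(uv))].T).T@Rm; o=-Rm.T@t
    return o+d*((z-o[2])/d[:,2])[:,None]
def cloud(n,D):
    K,Rm,t=cal(n); v,u=np.mgrid[:D.shape[0],:D.shape[1]]
    p=np.stack([(u-K[0,2])/K[0,0]*D,(v-K[1,2])/K[1,1]*D,D],-1)
    return (p-t)@Rm
def proj(n,P):
    K,Rm,t=cal(n); p=np.atleast_2d(P)@Rm.T+t; q=p@K.T; return q[:,:2]/q[:,2:]
def wray(pose,uv,z):
    "wrist pixel -> world on plane z; pose=(pos,quat)"
    c=manip.get_calibration('wrist'); uv=np.atleast_2d(uv).astype(float)
    a=(uv-[c['cx'],c['cy']])/c['fx']; r=np.linalg.norm(a,axis=1,keepdims=True)
    d=np.c_[a/np.maximum(r,1e-9)*np.sin(r),np.cos(r)]
    T=np.array(c['T_tool_cam']); Rt=R.from_quat(pose[1]).as_matrix()
    o=Rt@T[:3,3]+pose[0]; d=d@T[:3,:3].T@Rt.T
    return o+d*((z-o[2])/d[:,2])[:,None]
def wproj(pose,P):
    c=manip.get_calibration('wrist');T=np.array(c['T_tool_cam']); Rt=R.from_quat(pose[1]).as_matrix()
    p=(np.atleast_2d(P)-pose[0])@Rt; p=(p-T[:3,3])@T[:3,:3]
    rr=np.hypot(p[:,0],p[:,1]); th=np.arctan2(rr,p[:,2])
    return p[:,:2]/rr[:,None]*th[:,None]*c['fx']+[c['cx'],c['cy']]
def snap(n,f,crop=None,s=1):
    o=manip.get_obs(); p,D=manip.camera(n); np.save(f'pics/{f}.npy',D)
    cv2.imwrite(f'pics/{f}_raw.png',p)
    if crop: p=p[crop[1]:crop[3],crop[0]:crop[2]]
    if s!=1: p=cv2.resize(p,None,fx=s,fy=s,interpolation=cv2.INTER_CUBIC)
    cv2.imwrite(f'pics/{f}.png',p); return (o['position'],o['ee_rot']),p,D
E
python3 - <<'E'
from h import *
p=cv2.imread('pics/top0.png'); D=np.load('pics/top0.npy'); C=cloud('top',D)
print((D>0).mean())
for n,uv in dict(bench=(200,270),housing=(275,150),flatL=(197,150),flatR=(235,155),p1=(338,138),p2=(339,185),tray=(105,190),trayw=(62,190)).items():
    print(n,C[uv[1],uv[0]].round(4))
cv2.imwrite('pics/tc.png',cv2.resize(p[60:260,50:450],None,fx=2,fy=2,interpolation=cv2.INTER_CUBIC))
# heights map
z=C[...,2]; z[D==0]=0
cv2.imwrite('pics/tz.png',cv2.resize(cv2.applyColorMap(np.clip(z*1000,0,255).astype(np.uint8),cv2.COLORMAP_JET)[60:260,50:450],None,fx=2,fy=2))
E
```

```text
0.996063232421875
bench [ 0.2154  0.0504 -0.0038]
housing [ 0.5603 -0.1702  0.069 ]
flatL [0.5463 0.0468 0.1312]
flatR [ 0.5322 -0.0564  0.132 ]
p1 [ 0.5986 -0.3573  0.0589]
p2 [ 0.4585 -0.355   0.0619]
tray [0.4534 0.3358 0.0014]
trayw [0.4523 0.457  0.0136]
```

View pics/tc.png

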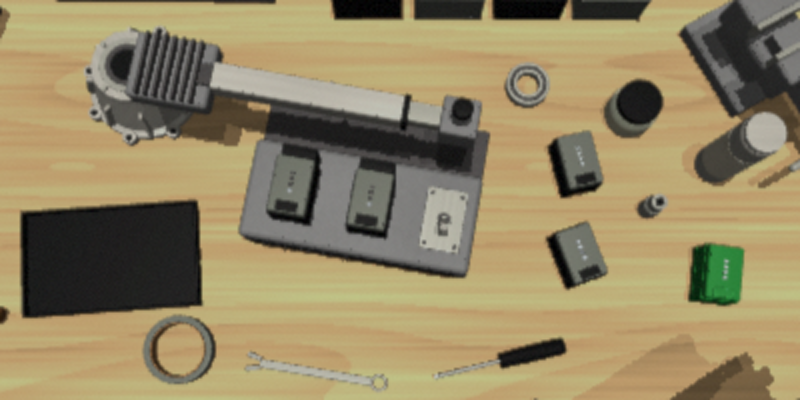

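View pics/tz.png

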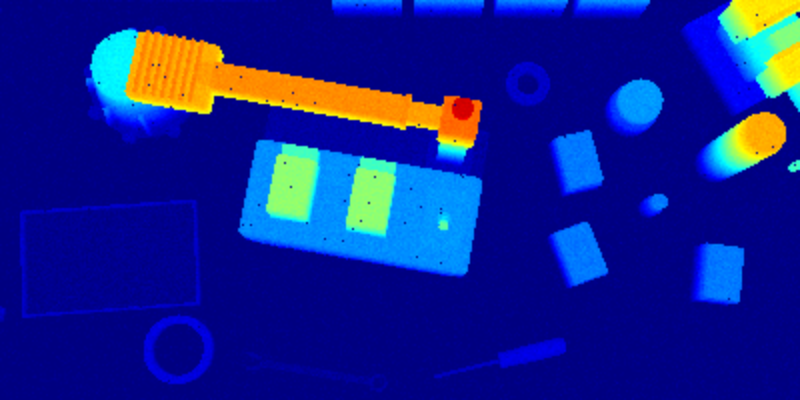

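```bash
cat > m.py <<'E'
from h import *
def rects(f):
    D=np.load(f'pics/{f}.npy'); C=cloud('top',D); z=C[...,2].copy(); z[D==0]=0
    z=cv2.medianBlur(z.astype(np.float32),5)
    def rect(box,lo,hi,h):
        m=np.zeros(z.shape,np.uint8); x0,y0,x1,y1=box; s=np.s_[y0:y1,x0:x1]; m[s]=((z>lo)&(z<hi))[s]
        cs,_=cv2.findContours(m,cv2.RETR_EXTERNAL,cv2.CHAIN_APPROX_NONE); c=max(cs,key=cv2.contourArea)[:,0,:]
        w=ray('top',c,h)[:,:2]
        r=cv2.minAreaRect((w*1000).astype(np.float32))
        return np.round(r[0],1),np.round(r[1],1),round(r[2],2)
    return rect,C,z
if __name__=='__main__':
    rect,C,z=rects('top0')
    for n,a in dict(flatL=((180,125,215,175),.115,.15,.1315),flatR=((218,130,252,185),.115,.15,.1315),p1=((320,115,358,165),.045,.08,.062),p2=((320,165,360,205),.045,.08,.062),
      hous=((165,125,296,200),.055,.085,.068),tray=((55,155,155,222),.009,.03,.018),boom=((155,85,258,125),.17,.21,.188)).items():
        print(n,*rect(*a))
    bx=(z>.17)&(z<.21); 
    s=C[60+75:60+115, 50+100:50+200]
E
python3 m.py
```

```text
flatL [538.8  51. ] [56.  83.9] 79.87
flatR [519.7 -56.1] [54.9 83.5] 79.79
p1 [ 591.9 -359.2] [82.5 57.9] 14.07
p2 [ 454.9 -356.4] [82.5 57.7] 19.94
hous [522.9 -40.9] [332.7 145.5] 79.54
tray [483.1 458.2] [80.7  8.8] 3.14
boom [656.7  18.4] [278.6  60.3] 80.77
```

```bash
cat > g.py <<'E'
from h import *
O=np.array([.5293,-.0026,0]); A=np.deg2rad(-10.1)
L=R.from_euler('z',A).as_matrix()
def lt(p): return O+L@(np.array(p)/1000)
def go(tgt,yaw=None,tilt=None):
    "print shift units from current pose to target (TCP m); yaw of tool x deg (mod 180)"
    o=manip.get_obs(); d=(np.array(tgt)-o['position'])
    M=R.from_quat(o['ee_rot']).as_matrix(); y=np.degrees(np.arctan2(M[1,0],M[0,0]))
    print('pos',o['position'].round(4),'yaw',y.round(2),'z',M[:,2].round(3),'shift mm',(d*1000).round(1),'units',(d/.06).round(3))
    if yaw is not None:
        e=(yaw-y+90)%180-90; print('turn z deg',e.round(2),'units',(e/5).round(3))
E
python3 - <<'E'
from g import *
p=cv2.imread('pics/top0.png'); h=cv2.cvtColor(p,cv2.COLOR_BGR2HSV)
m=np.zeros(h.shape[:2],np.uint8); m[150:225,52:158]=(h[150:225,52:158,2]<60)
cs,_=cv2.findContours(m,cv2.RETR_EXTERNAL,cv2.CHAIN_APPROX_NONE); c=max(cs,key=cv2.contourArea)[:,0,:]
print(cv2.minAreaRect((ray('top',c,.018)[:,:2]*1000).astype(np.float32)))
o=manip.get_obs()
print(R.from_quat(o['ee_rot']).as_matrix().round(3))
for n,P in dict(sL=(0,55,69.5),sR=(0,-55,69.5),press=(115,20,170),bat=(-15.6,-160,110.8)).items(): print(n,lt(P).round(4))
go(lt((0,55,200)),79.9)
E
```

```text
((454.9282531738281, 329.5652160644531), (154.14967346191406, 257.4422912597656), 3.864515781402588)
[[ 0.407 -0.914 -0.   ]
 [-0.914 -0.407  0.001]
 [-0.001  0.    -1.   ]]
sL [0.5389 0.0515 0.0695]
sR [ 0.5197 -0.0567  0.0695]
press [ 0.646  -0.0031  0.17  ]
bat [ 0.4859 -0.1574  0.1108]
pos [ 0.2541 -0.5707  0.2307] yaw -66.0 z [-0.     0.001 -1.   ] shift mm [284.9 622.3 -30.7] units [ 4.748 10.371 -0.512]
turn z deg -34.1 units -6.82
```

```bash
python3 -m crank '[[[0.3,0.8,0.2,0,0,-0.7,85],[0.4,0.8,0.2,0,0,-0.7,85],[0.4,0.8,0.2,0,0,-0.7,85],[0.4,0.8,0.2,0,0,-0.7,85],[0.4,0.8,0.2,0,0,-0.7,85],[0.4,0.8,0.2,0,0,-0.7,85],[0.4,0.8,0,0,0,-0.7,85],[0.4,0.8,0,0,0,-0.7,85]]]' 60
python3 -c "
from g import *
go(lt((0,0,290)),79.9)"
```

```text
clock: 1.15
position: [0.4406, -0.1854, 0.3035]
ee_rot: [-0.681, 0.732, -0.0, -0.0]
ft_force: [0.9, -0.5, -1.0]
grip_width: 0.993
pos [ 0.4406 -0.1854  0.3035] yaw -94.13 z [ 0. -0. -1.] shift mm [ 88.7 182.8 -13.5] units [ 1.478  3.046 -0.224]
turn z deg -5.97 units -1.194
```

```bash
python3 -m crank '[[[0.1,0.95,0.2,0,0,-0.6,85],[0.1,0.95,0,0,0,-0.6,85],[0.1,0.9,0,0,0,0,85],[0,0,0,0,0,0,85]]]' 60
python3 - <<'E'
from g import *
P,p,D=snap('wrist','w1')
print(P)
for q in [(0,55,131.5),(0,-55,131.5),(-42,83,131.5),(-42,27,131.5),(42,27,131.5),(42,83,131.5),(-42,-83,131.5),(-42,-27,131.5),(42,-27,131.5),(42,-83,131.5),(133,20,170),(-15.6,-160,110.8)]:
    u=wproj(P,lt(q))[0]; cv2.circle(p,tuple(int(round(k)) for k in u),2,(0,0,255),-1)
cv2.imwrite('pics/w1a.png',cv2.resize(p,None,fx=1.5,fy=1.5))
go(lt((0,55,290)),79.9)
E
```

```text
clock: 1.65
position: [0.4582, -0.0146, 0.3156]
ee_rot: [-0.646, 0.764, -0.0, 0.0]
ft_force: [0.8, -1.7, 0.1]
grip_width: 0.997
(array([ 0.45819168, -0.01460353,  0.31555032]), array([-6.45565252e-01,  7.63705068e-01, -8.08344848e-05,  2.60621167e-04]))
pos [ 0.4581 -0.0174  0.3153] yaw -99.79 z [ 0. -0. -1.] shift mm [ 80.8  69.  -25.3] units [ 1.347  1.15  -0.422]
turn z deg -0.31 units -0.062
```

View pics/w1a.png

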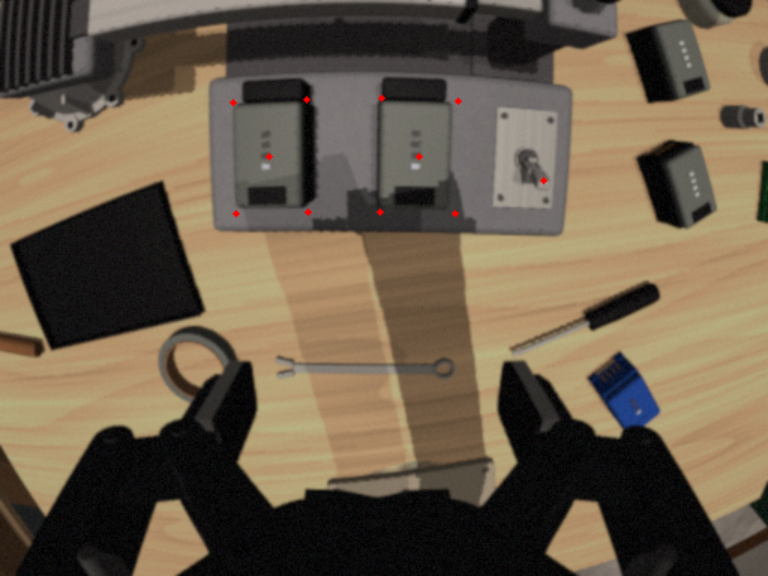

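```bash
cat > ov.py <<'E'
from g import *
import sys
P,p,D=snap('wrist',sys.argv[1]); print(P[0])
for q in [(0,55,131.5),(0,-55,131.5),(-42,83,131.5),(-42,27,131.5),(42,27,131.5),(42,83,131.5),(-42,-83,131.5),(-42,-27,131.5),(42,-27,131.5),(42,-83,131.5),(-15.6,-160,110.8),(-19,-160,119)]:
    u=wproj(P,lt(q))[0]; p[tuple(np.round(u).astype(int)[::-1])]=(0,0,255)
cv2.imwrite(f'pics/{sys.argv[1]}a.png',cv2.resize(p[40:170,130:390],None,fx=3,fy=3,interpolation=cv2.INTER_NEAREST))
E
python3 ov.py w2
```

```text
[ 0.45810976 -0.01743259  0.31534955]
```

View pics/w2a.png

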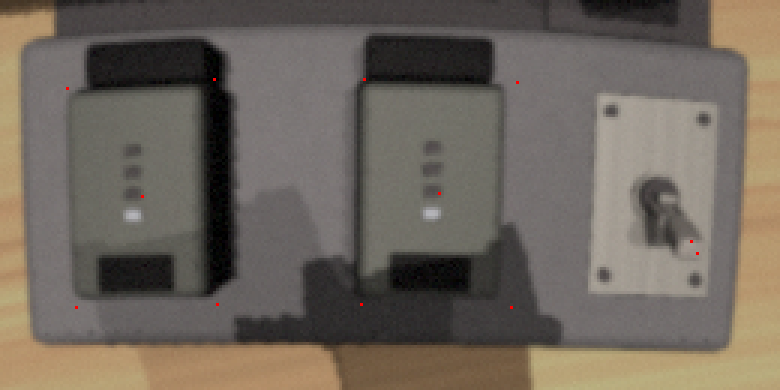

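```bash
python3 -m crank '[[[0.45,0.4,0,0,0,-0.06,85],[0.45,0.4,0,0,0,0,85],[0.45,0.35,0,0,0,0,85],[0,0,0,0,0,0,85]]]' 60
python3 -c "
from g import *
go(lt((0,55,95)),79.9)"; python3 ov.py w3
```

```text
clock: 2.25
position: [0.5401, 0.0499, 0.3142]
ee_rot: [-0.641, 0.768, 0.001, -0.0]
ft_force: [0.1, -0.5, -0.6]
grip_width: 0.999
pos [0.5401 0.0499 0.3142] yaw -100.3 z [-0.002  0.001 -1.   ] shift mm [  -1.1    1.7 -219.2] units [-0.019  0.028 -3.653]
turn z deg 0.2 units 0.039
[0.54006718 0.04986442 0.31420053]
```

```bash
python3 - <<'E'
import cv2; p=cv2.imread('pics/w3_raw.png'); cv2.imwrite('pics/w3b.png',cv2.resize(p,None,fx=1.5,fy=1.5))
E
```

```text
(no output)
```

View pics/w3b.png

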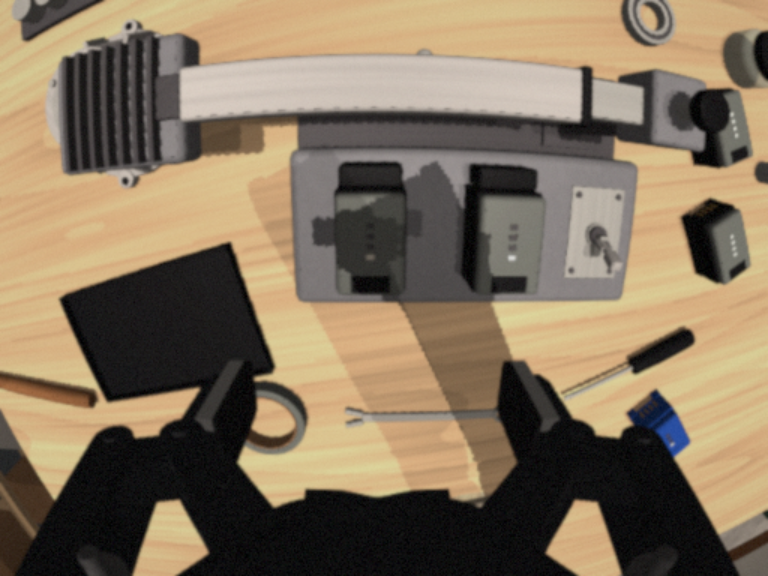

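```bash
python3 -m crank '[[[0,0.02,-0.9,0,0,0,85],[0,0,-0.9,0,0,0,85],[0,0,-0.9,0,0,0,85],[0,0,-0.8,0,0,0,85],[0,0,-0.15,0,0,0,85],[0,0,0,0,0,0,85]]]' 60
python3 -c "
from g import *
go(lt((0,55,95)),79.9)"
```

```text
clock: 3.05
position: [0.5396, 0.0503, 0.0974]
ee_rot: [-0.64, 0.768, -0.0, 0.0]
ft_force: [0.1, -0.3, 0.7]
grip_width: 0.996
pos [0.5396 0.0503 0.0974] yaw -100.38 z [ 0.001 -0.    -1.   ] shift mm [-0.6  1.3 -2.4] units [-0.01   0.021 -0.04 ]
turn z deg 0.28 units 0.055
```

```bash
python3 -m crank '[[[0,0.02,0,0,0,0.05,50],[0,0,0,0,0,0,50],[0,0,0,0,0,0,50],[0,0,0,0,0,0,50],[0,0,0,0,0,0,50]]]' 60
python3 -c "
from g import *
go(lt((0,55,95)),79.9);print(manip.get_obs()['ft_force'],manip.get_obs()['torque'])"
```

```text
clock: 3.68
position: [0.5406, 0.0534, 0.0987]
ee_rot: [-0.643, 0.766, -0.001, 0.002]
ft_force: [-1.3, 2.5, 9.0]
grip_width: 0.648
pos [0.5406 0.0534 0.0987] yaw -100.02 z [ 0.004  0.001 -1.   ] shift mm [-1.7 -1.8 -3.7] units [-0.028 -0.031 -0.061]
turn z deg -0.08 units -0.017
[-1.29697837  2.53353193  9.00622497] [ 0.48381282  0.3202723  -0.00457154]
```

```bash
python3 -m crank '[[[-0.2,0.035,0,0,0,0,50],[-0.2,0.035,0,0,0,0,50],[-0.2,0.035,0,0,0,0,50],[-0.2,0.035,0,0,0,0,50],[-0.3,0.053,0,0,0,0,50],[-0.3,0.053,0,0,0,0,50],[-0.3,0.053,0,0,0,0,50],[0,0,0,0,0,0,50]]]'
python3 -c "
from g import *
go(lt((-100,55,95)),79.9);print(manip.get_obs()['ft_force'],manip.get_obs()['torque'])"
```

```text
clock: 4.68
position: [0.4367, 0.0705, 0.0972]
ee_rot: [-0.643, 0.766, -0.001, -0.0]
ft_force: [-1.6, 0.9, -1.2]
grip_width: 0.642
pos [0.4367 0.0705 0.0972] yaw -100.01 z [ 0.001 -0.001 -1.   ] shift mm [ 3.8 -1.4 -2.2] units [ 0.064 -0.023 -0.036]
turn z deg -0.09 units -0.019
[-1.61284409  0.92435673 -1.22049271] [-0.01842611  0.26979355  0.03936509]
```

```bash
python3 -m crank '[[[0.04,0.88,0.1,0,0,0.46,50],[0.04,0.88,0,0,0,0.46,50],[0.04,0.88,0,0,0,0.46,50],[0.04,0.88,0,0,0,0.46,50],[0.04,0.88,0,0,0,0.46,50],[0.04,0.88,0,0,0,0.46,50],[0,0,0,0,0,0,50]]]'
python3 - <<'E'
from g import *
P,p,D=snap('wrist','w4',None,1.5)
go((.451,.388,.033),93.9)
E
```

```text
clock: 5.55
position: [0.4495, 0.3921, 0.102]
ee_rot: [0.732, -0.681, -0.002, -0.0]
ft_force: [0.1, -0.0, -6.9]
grip_width: 0.647
pos [0.4506 0.3892 0.1017] yaw -86.07 z [-0.002  0.    -1.   ] shift mm [  0.4  -1.2 -68.7] units [ 0.007 -0.019 -1.145]
turn z deg -0.03 units -0.005
```

View pics/w4.png

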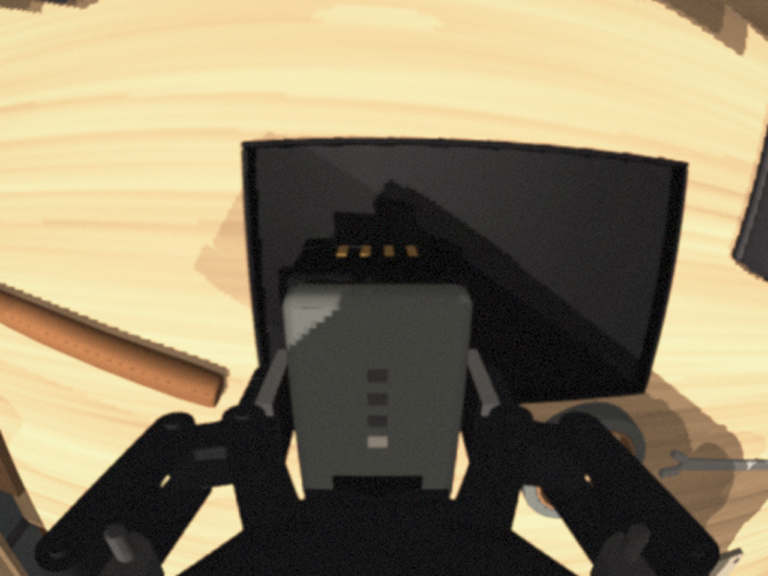

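```bash
python3 -m crank '[[[0,0,-0.5,0,0,0,50],[0,0,-0.4,0,0,0,50],[0,0,-0.2,0,0,0,50],[0,0,-0.07,0,0,0,50],[0,0,0,0,0,0,50]]]'
python3 -c "
from g import *
go((.451,.388,.033),93.9);print(manip.get_obs()['ft_force'],manip.get_obs()['torque'])"
```

```text
clock: 6.22
position: [0.4524, 0.3866, 0.0333]
ee_rot: [0.729, -0.684, 0.001, -0.0]
ft_force: [-1.7, -2.0, 2.6]
grip_width: 0.647
pos [0.4524 0.3866 0.0333] yaw -86.31 z [ 0.001 -0.001 -1.   ] shift mm [-1.4  1.4 -0.3] units [-0.023  0.023 -0.005]
turn z deg 0.21 units 0.043
[-1.66516894 -2.03977278  2.60428491] [-1.01129965  0.39421937 -0.07406158]
```

```bash
python3 -m crank '[[[0,0,0,0,0,0,80],[0,0,0,0,0,0,80],[0,0,0.4,0,0,0,80],[0,0,0.9,0,0,0,80],[0,0,0.9,0,0,0,80],[0.05,-0.5,0.8,0,0,-0.4,80],[0.1,-0.9,0.2,0,0,-0.4,80],[0.15,-0.9,0,0,0,-0.4,80]]]'
python3 - <<'E'
from g import *
snap('wrist','w5',None,1.5)
go(lt((0,-55,95)),79.9)
E
```

```text
clock: 7.22
position: [0.4702, 0.2485, 0.226]
ee_rot: [-0.693, 0.721, -0.001, 0.002]
ft_force: [1.6, 0.2, -0.6]
grip_width: 0.94
pos [0.4727 0.2402 0.225 ] yaw -92.85 z [ 0.003 -0.003 -1.   ] shift mm [  47.  -296.9 -130. ] units [ 0.783 -4.948 -2.166]
turn z deg -7.25 units -1.45
```

View pics/w5.png

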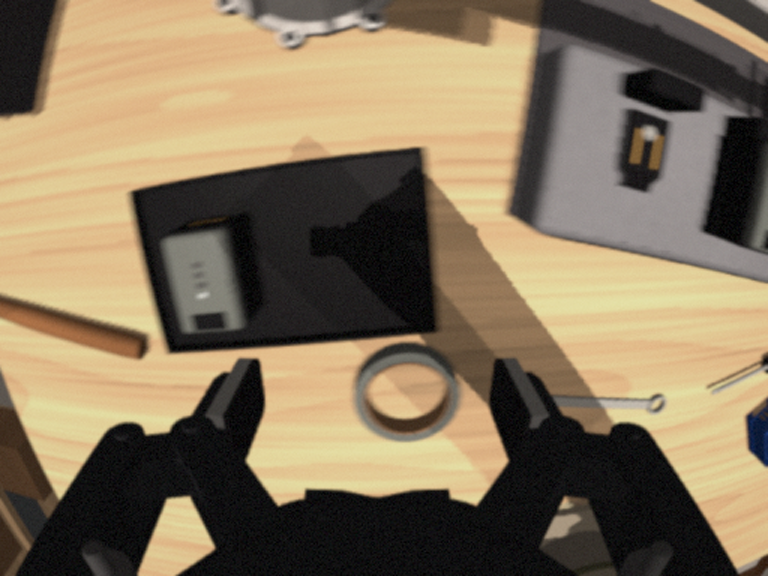

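```bash
sed -i 's/O=np.array.*; A/O=np.array([.5296,-.0011,0]); A/' g.py; python3 -m crank '[[[0.14,-0.95,0,0,0,-0.4,80],[0.14,-0.95,0,0,0,-0.4,80],[0.14,-0.95,0,0,0,-0.4,80],[0.14,-0.95,0,0,0,-0.25,80],[0.1,-0.95,0,0,0,0,80],[0.1,-0.1,0,0,0,0,85],[0,0,0,0,0,0,85]]]'
python3 -c "
from g import *
go(lt((0,-55,95)),79.9)"; python3 ov.py w6
```

```text
clock: 8.15
position: [0.5156, -0.0415, 0.2243]
ee_rot: [-0.646, 0.763, 0.0, 0.0]
ft_force: [-0.1, 0.2, 0.1]
grip_width: 0.996
pos [ 0.5156 -0.0415  0.2243] yaw -99.52 z [ 0.001  0.    -1.   ] shift mm [   4.4  -13.8 -129.3] units [ 0.073 -0.229 -2.155]
turn z deg -0.58 units -0.116
[ 0.51556379 -0.0414968   0.22430014]
```

View pics/w6_raw.png

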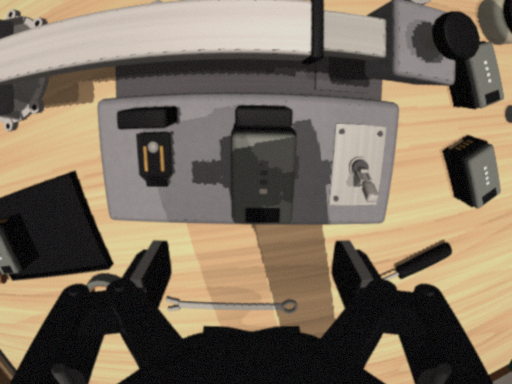

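```bash
python3 -m crank '[[[0.07,-0.22,-0.1,0,0,-0.11,85],[0,0,-0.9,0,0,0,85],[0,0,-0.85,0,0,0,85],[0,0,-0.25,0,0,0,85],[0,0,0,0,0,0,85]]]'
python3 -c "
from g import *
go(lt((0,-55,95)),79.9)"
```

```text
clock: 8.82
position: [0.5194, -0.0548, 0.0982]
ee_rot: [-0.643, 0.766, 0.0, -0.0]
ft_force: [-0.2, 0.2, 0.8]
grip_width: 0.999
pos [ 0.5194 -0.0548  0.0982] yaw -100.03 z [-0.001  0.    -1.   ] shift mm [ 0.5 -0.4 -3.2] units [ 0.009 -0.007 -0.054]
turn z deg -0.07 units -0.015
```

```bash
python3 -m crank '[[[0,0,0,0,0,0,50],[0,0,0,0,0,0,50],[0,0,0,0,0,0,50],[0,0,0,0,0,0,50],[0,0,0,0,0,0,50]]]'
python3 -c "
from g import *
go(lt((0,-55,95)),79.9);print(manip.get_obs()['ft_force'],manip.get_obs()['torque'])"
```

```text
clock: 9.45
position: [0.5208, -0.0548, 0.1003]
ee_rot: [-0.643, 0.766, -0.001, 0.001]
ft_force: [-0.9, 1.6, 7.3]
grip_width: 0.643
pos [ 0.5208 -0.0548  0.1003] yaw -100.04 z [ 0.004 -0.    -1.   ] shift mm [-0.9 -0.5 -5.3] units [-0.015 -0.008 -0.088]
turn z deg -0.06 units -0.012
[-0.94362516  1.64975971  7.29825131] [ 0.30331599  0.22186743 -0.0577365 ]
```

```bash
python3 -m crank '[[[-0.2,0.035,0,0,0,0,50],[-0.2,0.035,0,0,0,0,50],[-0.2,0.035,0,0,0,0,50],[-0.2,0.035,0,0,0,0,50],[-0.3,0.053,0,0,0,0,50],[-0.4,0.07,0,0,0,0,50],[-0.2,0.2,0,0,0,0.2,50],[0,0,0,0,0,0,50]]]'
python3 -c "
from g import *
go((.459,.272,.033),93.9);print(manip.get_obs()['ft_force'],manip.get_obs()['torque'])"
```

```text
clock: 10.45
position: [0.4159, -0.0262, 0.0988]
ee_rot: [-0.65, 0.76, 0.0, -0.001]
ft_force: [-13.6, 4.0, 16.8]
grip_width: 0.646
pos [ 0.4159 -0.0262  0.0988] yaw -98.96 z [-0.002 -0.001 -1.   ] shift mm [ 43.1 298.2 -65.8] units [ 0.718  4.969 -1.096]
turn z deg 12.86 units 2.571
[-13.56507618   4.04651259  16.8288208 ] [5.98348431e-01 2.34124964e+00 7.33906811e-04]
```

```bash
python3 - <<'E'
from g import *
snap('wrist','w7',None,1.5); print(manip.get_obs()['ft_force'],manip.get_obs()['torque']); snap('side','s7',None,1.5)
E
```

```text
[-13.13532326   3.38560079  20.0055709 ] [ 0.59350041  2.56449747 -0.02166343]
```

View pics/w7.png

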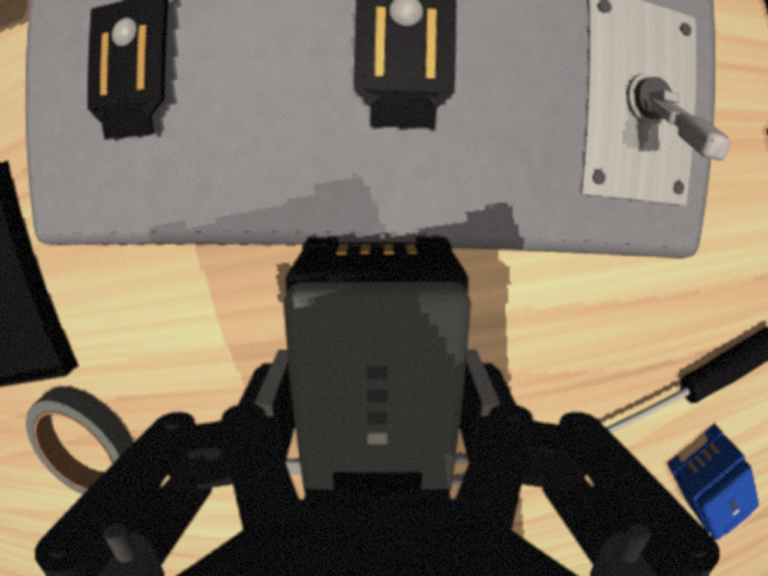

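View pics/s7.png

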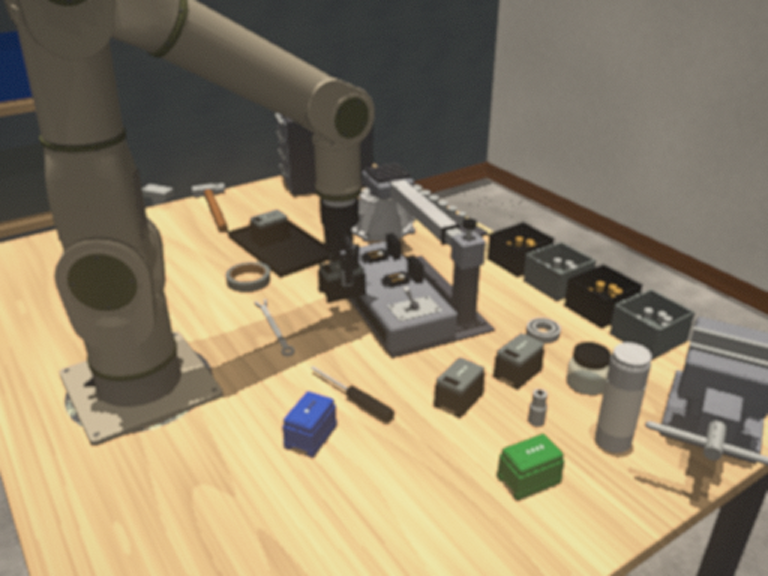

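```bash
python3 -m crank '[[[-0.1,0.05,0.2,0,0,0.2,50],[-0.1,0.3,0.2,0,0,0.4,50],[0,0,0,0,0,0,50]]]'
python3 - <<'E'
from g import *
go((.459,.272,.033),93.9);print(manip.get_obs()['ft_force'],manip.get_obs()['torque'])
E
```

```text
clock: 10.92
position: [0.4056, -0.0043, 0.1232]
ee_rot: [-0.67, 0.742, -0.001, 0.001]
ft_force: [0.1, 0.1, -3.5]
grip_width: 0.644
pos [ 0.4056 -0.0043  0.1232] yaw -95.84 z [ 0.002 -0.    -1.   ] shift mm [ 53.4 276.3 -90.2] units [ 0.891  4.605 -1.504]
turn z deg 9.74 units 1.947
[ 0.10800112  0.08094495 -3.45657677] [-0.03659456  0.02922045 -0.02545392]
```

```bash
python3 -m crank '[[[0.15,0.77,0,0,0,0.4,50],[0.15,0.77,0,0,0,0.4,50],[0.15,0.77,0,0,0,0.4,50],[0.15,0.77,0,0,0,0.4,50],[0.15,0.77,-0.2,0,0,0.35,50],[0.14,0.76,-0.2,0,0,0,50],[0,0,0,0,0,0,50]]]'
python3 - <<'E'
from g import *
snap('wrist','w8',None,1.5)
go((.459,.272,.033),93.9);print(manip.get_obs()['ft_force'],manip.get_obs()['torque'])
E
```

```text
clock: 11.8
position: [0.4572, 0.2743, 0.097]
ee_rot: [0.731, -0.682, -0.002, 0.0]
ft_force: [-0.7, -0.5, -3.0]
grip_width: 0.646
pos [0.4576 0.272  0.0973] yaw -86.12 z [-0.002  0.    -1.   ] shift mm [  1.4  -0.  -64.3] units [ 0.023 -0.    -1.071]
turn z deg 0.02 units 0.003
[-0.48239151  0.72240589 -3.23864005] [-0.04324161 -0.02315694  0.03161848]
```

View pics/w8.png

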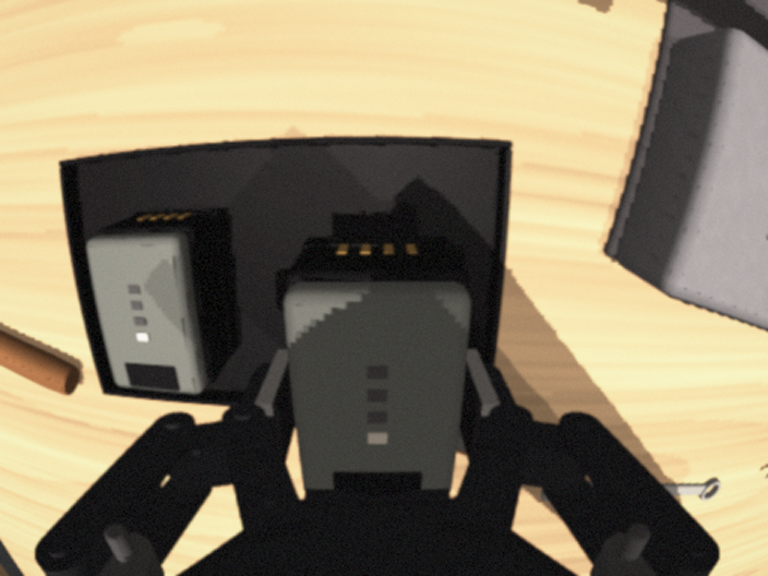

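```bash
python3 -m crank '[[[0.08,0,-0.5,0,0,0,50],[0.08,0,-0.4,0,0,0,50],[0,0,-0.15,0,0,0,50],[0,0,-0.06,0,0,0,50],[0,0,0,0,0,0,50]]]'
python3 -c "
from g import *
go((.459,.272,.033),93.9);print(manip.get_obs()['ft_force'],manip.get_obs()['torque'])"
```

```text
clock: 12.48
position: [0.4681, 0.2685, 0.0348]
ee_rot: [0.729, -0.684, 0.002, 0.002]
ft_force: [-19.0, -15.6, 38.1]
grip_width: 0.641
pos [0.4681 0.2685 0.0348] yaw -86.38 z [ 0.    -0.005 -1.   ] shift mm [-9.1  3.5 -1.8] units [-0.152  0.059 -0.03 ]
turn z deg 0.28 units 0.055
[-19.01600879 -15.56547901  38.10462548] [-3.04269322  3.61381694  0.04290597]
```

```bash
python3 -m crank '[[[0,0,0.06,0,0,0,50],[0,0,0,0,0,0,50]]]'
python3 -c "
from g import *
go((.459,.272,.033),93.9);print(manip.get_obs()['ft_force'],manip.get_obs()['torque'])"
```

```text
clock: 12.72
position: [0.4689, 0.2701, 0.036]
ee_rot: [0.729, -0.684, 0.0, -0.001]
ft_force: [0.6, 0.2, -3.9]
grip_width: 0.642
pos [0.4689 0.2701 0.036 ] yaw -86.34 z [ 0.002  0.    -1.   ] shift mm [-9.9  1.9 -3. ] units [-0.166  0.031 -0.049]
turn z deg 0.24 units 0.048
[ 0.55894794  0.16665496 -3.90381205] [-0.03318839 -0.01818319  0.06539764]
```

Just off the floor: release and climb, then look.

```bash
python3 -m crank '[[[0,0,0,0,0,0,80],[0,0,0,0,0,0,80],[0,0,0.4,0,0,0,80],[0,0,0.9,0,0,0,80],[0,0,0.9,0,0,0,80],[0,-0.2,0.9,0,0,0.4,80],[0.05,-0.9,0.2,0,0,0.6,80],[0,0,0,0,0,0.6,80]]]'
python3 - <<'E'
from g import *
snap('wrist','w9',None,1.5)
go((.4549,-.3564,.25),109.94)
E
```

```text
clock: 13.72
position: [0.4731, 0.2005, 0.2345]
ee_rot: [0.774, -0.633, 0.002, -0.0]
ft_force: [0.1, 0.1, 0.2]
grip_width: 0.936
pos [0.4723 0.2024 0.2339] yaw -78.27 z [ 0.002 -0.001 -1.   ] shift mm [ -17.4 -558.8   16.1] units [-0.29  -9.313  0.269]
turn z deg 8.21 units 1.642
```

View pics/w9.png

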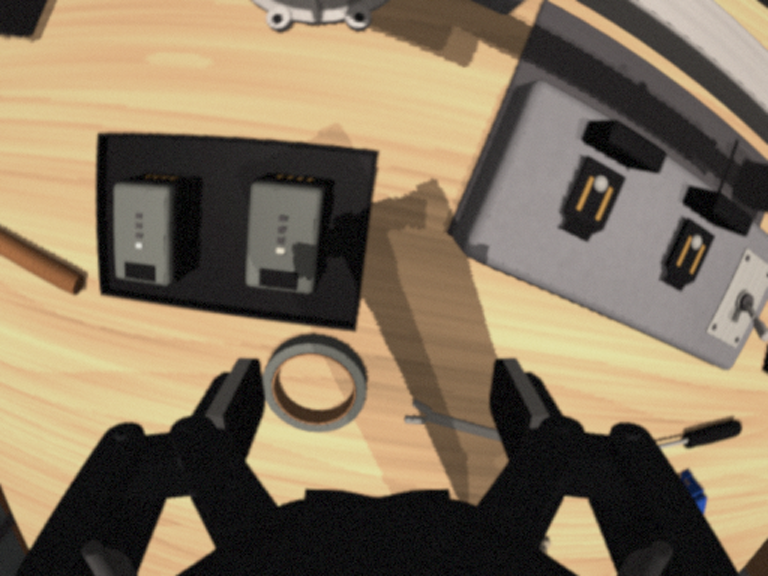

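```bash
python3 -m crank '[[[-0.03,-1,0.05,0,0,0.2,85],[-0.03,-1,0.05,0,0,0.2,85],[-0.03,-1,0.05,0,0,0.2,85],[-0.03,-1,0.05,0,0,0.2,85],[-0.03,-1,0.05,0,0,0.2,85],[-0.03,-1,0,0,0,0.2,85],[-0.03,-1,0,0,0,0.2,85],[-0.03,-1,0,0,0,0.2,85]]]'
python3 -m crank '[[[-0.3,-0.6,0,0,0,0,85],[0,0,0,0,0,0,85]]]'
python3 - <<'E'
from g import *
P,p,D=snap('wrist','w10',None,1.5)
go((.4549,-.3564,.03),109.94)
p1=proj('top',[(.5919,-.3592,.062),(.4549,-.3564,.062)])
snap('top','t10',(150,60,450,285),2.6)
for q in [(.4549,-.3564,.062),(.5919,-.3592,.062)]: print((wproj(P,q)*1.5).round())
E
```

```text
clock: 14.78
position: [0.4572, -0.277, 0.248]
ee_rot: [0.818, -0.575, 0.0, -0.0]
ft_force: [1.1, 0.1, -0.3]
grip_width: 0.999
clock: 15.02
position: [0.4375, -0.3144, 0.2474]
ee_rot: [0.816, -0.578, -0.001, 0.0]
ft_force: [0.5, 0.1, -0.2]
grip_width: 0.999
pos [ 0.4388 -0.3122  0.2476] yaw -70.44 z [-0.     0.001 -1.   ] shift mm [  16.1  -44.2 -217.6] units [ 0.269 -0.737 -3.627]
turn z deg 0.38 units 0.076
[[435. 241.]]
[[503.  75.]]
```

View pics/w10.png

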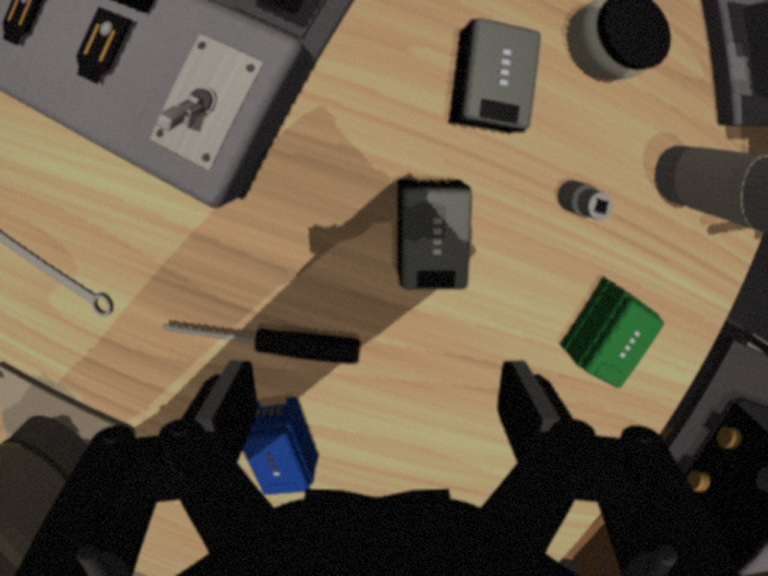

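View pics/t10.png

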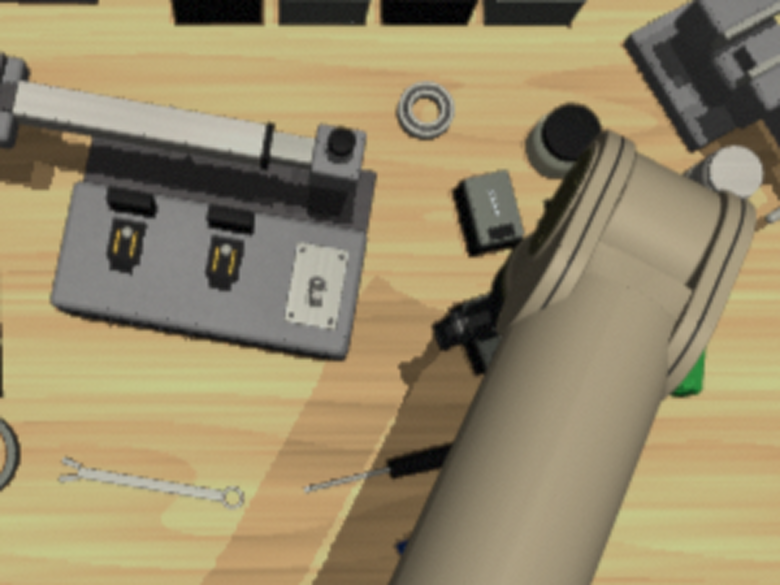

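```bash
python3 -m crank '[[[0.27,-0.73,-0.3,0,0,0.08,85],[0,0,-0.9,0,0,0,85],[0,0,-0.9,0,0,0,85],[0,0,-0.9,0,0,0,85],[0,0,-0.6,0,0,0,85],[0,0,0,0,0,0,85]]]'
python3 - <<'E'
from g import *
go((.4549,-.3564,.03),109.94)
E
```

```text
clock: 15.88
position: [0.4547, -0.3526, 0.0298]
ee_rot: [0.82, -0.572, -0.003, -0.001]
ft_force: [0.7, 0.2, 0.5]
grip_width: 0.996
pos [ 0.4547 -0.3526  0.0298] yaw -69.77 z [-0.004  0.004 -1.   ] shift mm [ 0.2 -3.8  0.2] units [ 0.004 -0.063  0.003]
turn z deg -0.29 units -0.058
```

```bash
python3 -m crank '[[[0,-0.04,0,0,0,0,70],[0,0,0,0,0,0,50],[0,0,0,0,0,0,50],[0,0,0,0,0,0,50],[0,0,0,0,0,0,50]]]' 70
python3 - <<'E'
from g import *
go((.4549,-.3564,.03),109.94);print(manip.get_obs()['ft_force'],manip.get_obs()['torque'])
E
```

```text
clock: 16.5
position: [0.4567, -0.3586, 0.0347]
ee_rot: [0.82, -0.573, 0.002, -0.0]
ft_force: [-0.0, 1.2, 7.3]
grip_width: 0.644
pos [ 0.4567 -0.3586  0.0347] yaw -69.9 z [ 0.003 -0.002 -1.   ] shift mm [-1.8  2.2 -4.7] units [-0.03   0.036 -0.078]
turn z deg -0.16 units -0.031
[-0.03675818  1.19178553  7.30022928] [ 4.84279491e-01  1.95791545e-01 -4.17135208e-04]
```

```bash
python3 -m crank '[[[0,0,0.5,0,0,0,50],[0,0,0.7,0,0,-0.6,50],[-0.2,0.3,0.5,0,0,-0.8,50],[-0.2,0.5,0.2,0,0,-0.8,50],[-0.2,0.8,0,0,0,-0.8,50],[-0.1,0.8,0,0,0,-0.8,50],[-0.1,0.8,0,0,0,-0.8,50],[0,0.5,0,0,0,-0.8,50]]]'
python3 - <<'E'
from g import *
go(lt((-120,-55,107)),79.9);print(manip.get_obs()['ft_force'],manip.get_obs()['torque'])
E
```

```text
clock: 17.5
position: [0.4068, -0.1338, 0.147]
ee_rot: [-0.663, 0.749, -0.001, -0.0]
ft_force: [0.1, -1.1, -3.1]
grip_width: 0.64
pos [ 0.4068 -0.1338  0.147 ] yaw -96.94 z [ 0.001 -0.001 -1.   ] shift mm [ -5.   99.6 -40. ] units [-0.084  1.66  -0.667]
turn z deg -3.16 units -0.632
[ 0.07004199 -1.05899718 -3.09569291] [-0.03725594 -0.09337552 -0.0173554 ]
```

```bash
python3 -m crank '[[[-0.05,0.8,0,0,0,-0.4,50],[-0.03,0.8,0,0,0,-0.2,50],[0,0,0,0,0,0,50],[0,0,0,0,0,0,50]]]'
python3 - <<'E'
from g import *
P,p,D=snap('wrist','w11',None,1.5)
go(lt((-120,-55,107)),79.9)
M=R.from_quat(P[1]).as_matrix(); v=lt((-120,-55,107))-P[0]; print('lateral err mm',1000*(L.T@v))
snap('side','s11',(150,120,400,310),3)
E
```

```text
clock: 18.0
position: [0.4025, -0.0402, 0.1467]
ee_rot: [-0.644, 0.765, -0.001, 0.0]
ft_force: [0.5, -1.2, -3.5]
grip_width: 0.64
pos [ 0.4025 -0.0406  0.1466] yaw -99.95 z [ 0.001 -0.001 -1.   ] shift mm [ -0.6   6.4 -39.6] units [-0.011  0.107 -0.659]
turn z deg -0.15 units -0.031
lateral err mm [ -1.70108864   5.78986164 -39.72876561]
```

View pics/w11.png

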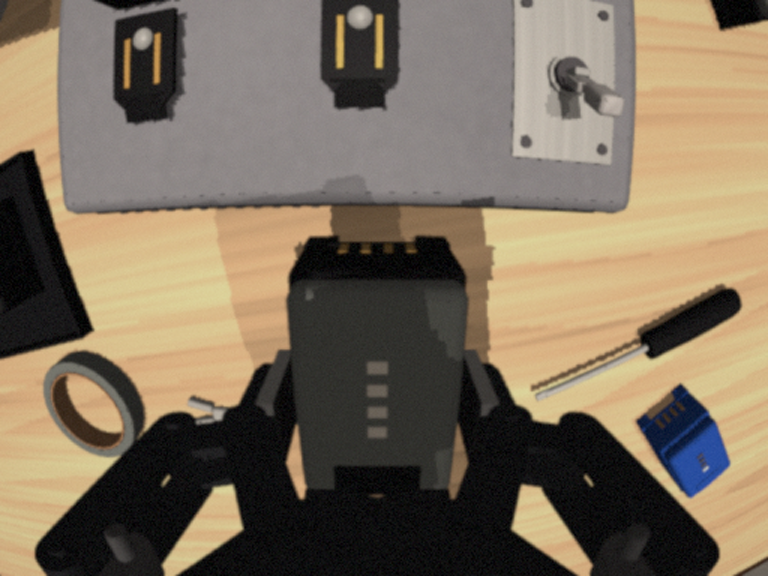

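View pics/s11.png

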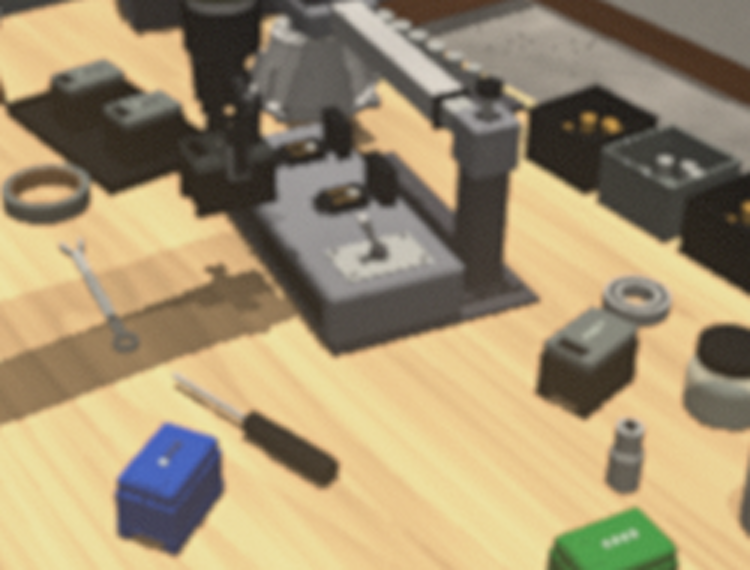

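```bash
python3 - <<'E'
from g import *
o=manip.get_obs();P=(o['position'],o['ee_rot'])
for uv,z in [((322,75),.0805),((398,78),.0805),((360,97),.075),((360,16),.082),((377,400),.1466+.031)]:
    w=wray(P,np.array(uv)/1.5,z)[0]; print(uv,(L.T@(w-O)*1000).round(1))
print((L.T@(P[0]-O)*1000).round(1))
E
```

```text
(322, 75) [ -7.8 -36.8  80.5]
(398, 78) [ -9.5 -71.7  80.5]
(360, 97) [-18.1 -54.1  75. ]
(360, 16) [ 20.4 -54.2  82. ]
(377, 400) [-112.5  -62.3  177.6]
[-118.2  -61.4  146.4]
```

```bash
python3 -m crank '[[[0.02,0.115,-0.3,0,0,-0.03,50],[0,0,-0.36,0,0,0,50],[0,0,0,0,0,0,50],[0,0,0,0,0,0,50]]]'
python3 - <<'E'
from g import *
o=manip.get_obs();P=(o['position'],o['ee_rot']);print(R.from_quat(P[1]).as_matrix()[:,2])
print((L.T@(P[0]-O)*1000).round(1)); go(lt((-70,-54.4,106.5)),79.9)
E
```

```text
clock: 18.6
position: [0.404, -0.0334, 0.1072]
ee_rot: [-0.642, 0.767, -0.0, 0.0]
ft_force: [0.4, -0.5, -5.1]
grip_width: 0.638
[ 6.07389805e-04 -5.53555265e-05 -9.99999814e-01]
[-118.   -53.9  107.2]
pos [ 0.404  -0.0334  0.1072] yaw -100.11 z [ 0.001 -0.    -1.   ] shift mm [47.1 -8.9 -0.7] units [ 0.786 -0.149 -0.012]
turn z deg 0.01 units 0.002
```

```bash
python3 -m crank '[[[0.295,-0.053,-0.015,0,0,0,50],[0.295,-0.053,0,0,0,0,50],[0.197,-0.035,0,0,0,0,50],[0.197,-0.035,0,0,0,0,50],[0,0,0,0,0,0,50]]]'
python3 - <<'E'
from g import *
o=manip.get_obs();P=(o['position'],o['ee_rot'])
print((L.T@(P[0]-O)*1000).round(1),L.T@o['ft_force'],o['torque'])
E
```

```text
clock: 19.23
position: [0.4632, -0.0436, 0.1058]
ee_rot: [-0.642, 0.766, 0.0, 0.0]
ft_force: [0.8, 0.3, -4.3]
grip_width: 0.644
[-57.9 -53.5 105.8] [ 0.73903941  0.41664861 -4.26405623] [ 0.04917126  0.01773075 -0.02583191]
```

```bash
python3 -m crank '[[[0.13,-0.032,0,0,0,0,50],[0.13,-0.023,0,0,0,0,50],[0.13,-0.023,0,0,0,0,50],[0,0,0,0,0,0,50]]]'
python3 - <<'E'
from g import *
o=manip.get_obs();P=(o['position'],o['ee_rot'])
print((L.T@(P[0]-O)*1000).round(1),L.T@o['ft_force'],o['torque'])
E
```

```text
clock: 19.73
position: [0.4865, -0.0482, 0.1056]
ee_rot: [-0.642, 0.766, 0.0, 0.0]
ft_force: [0.3, 0.2, -3.2]
grip_width: 0.642
[-34.1 -53.9 105.6] [ 0.21017491  0.25616361 -3.18501428] [ 0.05599404 -0.01692765 -0.04427073]
```

On the rail with no side load. Keep sliding.

```bash
python3 -m crank '[[[0.13,-0.023,0,0,0,0,50],[0.13,-0.023,0,0,0,0,50],[0.13,-0.023,0,0,0,0,50],[0.1,-0.018,0,0,0,0,50],[0,0,0,0,0,0,50]]]'
python3 - <<'E'
from g import *
o=manip.get_obs();P=(o['position'],o['ee_rot'])
print((L.T@(P[0]-O)*1000).round(1),L.T@o['ft_force'],o['torque'])
E
```

```text
clock: 20.35
position: [0.5163, -0.0535, 0.1058]
ee_rot: [-0.642, 0.766, -0.0, 0.0]
ft_force: [1.3, -0.6, -0.0]
grip_width: 0.641
[ -3.9 -54.  105.8] [ 1.37904908 -0.32600341 -0.04929974] [-0.12709998 -0.50100375  0.01670392]
```

```bash
python3 -m crank '[[[0.06,-0.011,0,0,0,0,50],[0.06,-0.011,0,0,0,0,50],[0,0,0,0,0,0,50]]]'
python3 - <<'E'
from g import *
o=manip.get_obs();P=(o['position'],o['ee_rot'])
print((L.T@(P[0]-O)*1000).round(1),L.T@o['ft_force'],o['torque'])
E
```

```text
clock: 20.72
position: [0.5217, -0.0547, 0.105]
ee_rot: [-0.642, 0.766, 0.001, -0.001]
ft_force: [-4.5, 0.8, -3.3]
grip_width: 0.639
[  1.7 -54.1 105. ] [-4.58722466 -0.05169052 -3.30343237] [ 0.05645228  0.73778991 -0.10463863]
```

```bash
python3 -m crank '[[[0.06,-0.011,0,0,0,0,50],[0.06,-0.011,0,0,0,0,50],[0,0,0,0,0,0,50]]]'
python3 - <<'E'
from g import *
o=manip.get_obs();P=(o['position'],o['ee_rot'])
print((L.T@(P[0]-O)*1000).round(1),L.T@o['ft_force'],o['torque'])
E
```

```text
clock: 21.1
position: [0.5218, -0.0547, 0.1044]
ee_rot: [-0.642, 0.766, 0.006, -0.007]
ft_force: [-45.7, 6.4, 27.6]
grip_width: 0.64
[  1.7 -54.1 104.4] [-46.1101877   -1.75736332  27.63898754] [ 1.37343593  8.82408881 -0.52397152]
```

```bash
python3 -m crank '[[[-0.11,0.02,0,0,0,0,50],[0,0,0,0,0,0,60],[0,0,0,0,0,0,70],[0,0,0,0,0,0,85],[0,0,0.5,0,0,0,85],[0,0,0.9,0,0,0,85],[-0.3,-0.2,0.9,0,0,0,85],[-0.6,-0.5,0.3,0,0,0,85]]]'
python3 ov.py w12; python3 - <<'E'
from g import *
go((.5919,-.3592,.03),104.07)
E
```

```text
clock: 22.1
position: [0.4708, -0.096, 0.2651]
ee_rot: [-0.644, 0.765, -0.002, 0.002]
ft_force: [-0.6, -1.7, -1.1]
grip_width: 0.995
[ 0.47080714 -0.09602381  0.2651158 ]
pos [ 0.467  -0.1015  0.266 ] yaw -100.23 z [ 0.004 -0.003 -1.   ] shift mm [ 124.9 -257.7 -236. ] units [ 2.082 -4.296 -3.934]
turn z deg 24.3 units 4.86
```

View pics/w12_raw.png

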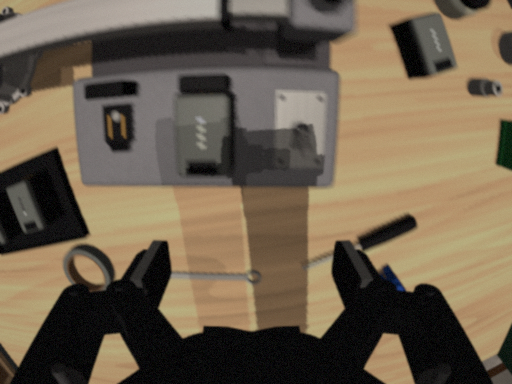

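```bash
python3 - <<'E'
from m import *
rect,C,z=rects('top0')
for n,a in dict(jar=((350,92,385,130),.05,.09,.07),sock=((366,152,388,172),.04,.08,.062),bear=((300,90,326,115),.01,.03,.018)).items(): print(n,*rect(*a))
from g import *
o=manip.get_obs();P=(o['position'],o['ee_rot'])
print(wray(P,[(423,45)],.062))
E
python3 -m crank '[[[0.2,-0.9,0.1,0,0,0.7,85],[0.25,-0.9,0,0,0,0.7,85],[0.25,-0.9,0,0,0,0.7,85],[0.3,-0.8,0,0,0,0.7,85],[0.2,-0.1,0,0,0,0.7,85],[0,0,0,0,0,0.7,85],[0,0,0,0,0,0.6,85],[0,0,0,0,0,0,85]]]'
python3 - <<'E'
from g import *
P,p,D=snap('wrist','w13',None,1.5)
go((.5919,-.3592,.03),104.07); print(wproj(P,(.5919,-.3592,.062))*1.5)
E
```

```text
jar [ 679.  -450.9] [62.5 70.1] 44.39
sock [ 530.2 -473. ] [22.2 27.1] 26.13
bear [ 725.3 -295.7] [66.1 65.5] 43.57
[[ 0.58298783 -0.34784643  0.062     ]]
clock: 23.15
position: [0.5414, -0.313, 0.2674]
ee_rot: [0.788, -0.616, 0.0, -0.0]
ft_force: [-0.1, -0.0, -0.4]
grip_width: 0.999
pos [ 0.5413 -0.313   0.2675] yaw -76.13 z [ 0. -0. -1.] shift mm [  50.6  -46.2 -237.5] units [ 0.843 -0.77  -3.959]
turn z deg 0.2 units 0.039
[[447.6129892  192.30585795]]
```

View pics/w13.png

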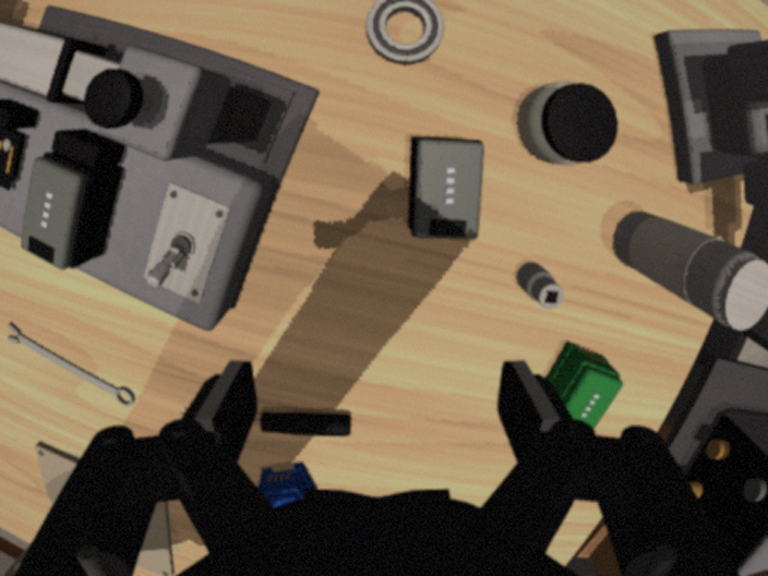

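```bash
python3 -m crank '[[[0.43,-0.4,0,0,0,0.04,85],[0.43,-0.4,-0.4,0,0,0,85],[0,0,-0.9,0,0,0,85],[0,0,-0.9,0,0,0,85],[0,0,-0.9,0,0,0,85],[0,0,-0.8,0,0,0,85],[0,0,-0.05,0,0,0,85],[0,0,0,0,0,0,85]]]'
python3 - <<'E'
from g import *
go((.5919,-.3592,.03),104.07)
E
```

```text
clock: 24.2
position: [0.5938, -0.3613, 0.0325]
ee_rot: [0.789, -0.615, 0.001, -0.0]
ft_force: [0.2, 0.1, 0.9]
grip_width: 0.998
pos [ 0.5938 -0.3613  0.0325] yaw -75.89 z [ 0.002 -0.001 -1.   ] shift mm [-1.9  2.1 -2.5] units [-0.032  0.035 -0.042]
turn z deg -0.04 units -0.008
```

```bash
python3 -m crank '[[[0,0.03,-0.05,0,0,0,70],[0,0,0,0,0,0,50],[0,0,0,0,0,0,50],[0,0,0,0,0,0,50],[0,0,0,0,0,0,50]]]' 70
python3 - <<'E'
from g import *
go((.5919,-.3592,.03),104.07);print(manip.get_obs()['ft_force'],manip.get_obs()['torque'])
E
```

```text
clock: 24.82
position: [0.5939, -0.3594, 0.0297]
ee_rot: [0.789, -0.615, 0.001, -0.0]
ft_force: [-0.7, 0.1, 6.8]
grip_width: 0.641
pos [ 0.5939 -0.3594  0.0297] yaw -75.86 z [ 0.003 -0.001 -1.   ] shift mm [-2.   0.2  0.3] units [-0.034  0.003  0.005]
turn z deg -0.07 units -0.015
[-0.71136057  0.05742322  6.82804056] [ 0.28220468  0.29629626 -0.0649246 ]
```

```bash
python3 -m crank '[[[0,0,0.5,0,0,0,50],[0,0,0.8,0,0,-0.3,50],[-0.6,0,0.7,0,0,-0.5,50],[-0.8,0.2,0.3,0,0,-0.6,50],[-0.7,0.6,0,0,0,-0.7,50],[-0.4,0.8,0,0,0,-0.7,50],[-0.1,0.9,0,0,0,-0.7,50],[-0.1,0.9,0,0,0,-0.7,50]]]'
python3 - <<'E'
from g import *
go(lt((-120,55.5,101.5)),79.9);print(manip.get_obs()['ft_force'],manip.get_obs()['torque'])
E
```

```text
clock: 25.82
position: [0.4298, -0.1535, 0.1657]
ee_rot: [-0.663, 0.749, -0.0, -0.0]
ft_force: [2.1, 1.0, -5.5]
grip_width: 0.646
pos [ 0.4298 -0.1535  0.1657] yaw -97.01 z [-0.    -0.001 -1.   ] shift mm [ -8.6 228.1 -64.2] units [-0.144  3.801 -1.069]
turn z deg -3.09 units -0.618
[ 2.06409192  1.01650762 -5.51471826] [ 0.04213808 -0.1463943  -0.02680297]
```

```bash
python3 -m crank '[[[-0.05,0.9,0,0,0,-0.3,50],[-0.05,0.9,0,0,0,-0.32,50],[0,0.9,0,0,0,0,50],[0,0.9,-0.3,0,0,0,50],[0,0,-0.3,0,0,0,50],[0,0,-0.3,0,0,0,50],[0,0,0,0,0,0,50]]]'
python3 - <<'E'
from g import *
P,p,D=snap('wrist','w14',None,1.5)
o=manip.get_obs();P=(o['position'],o['ee_rot'])
print((L.T@(P[0]-O)*1000).round(1)); go(lt((-120,55.5,101.5)),79.9)
E
```

```text
clock: 26.7
position: [0.4235, 0.0608, 0.1107]
ee_rot: [-0.643, 0.766, 0.001, -0.001]
ft_force: [-0.2, -0.3, -5.0]
grip_width: 0.645
[-114.6   42.5  111.6]
pos [0.4242 0.0609 0.1116] yaw -99.94 z [-0.001 -0.    -1.   ] shift mm [ -3.1  13.7 -10.1] units [-0.051  0.229 -0.168]
turn z deg -0.16 units -0.031
```

View pics/w14.png

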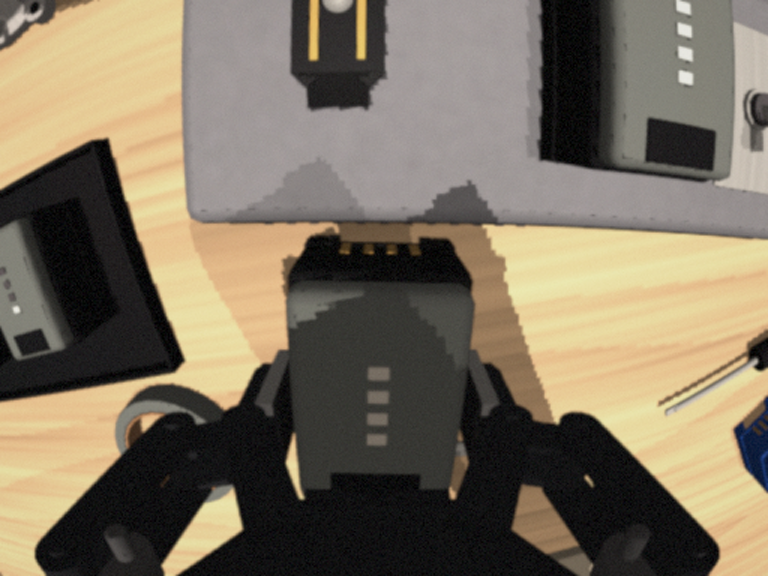

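```bash
python3 -m crank '[[[-0.03,0.215,-0.1,0,0,-0.03,50],[0,0,-0.06,0,0,0,50],[0,0,0,0,0,0,50],[0,0,0,0,0,0,50]]]'
python3 - <<'E'
from g import *
o=manip.get_obs();P=(o['position'],o['ee_rot'])
print((L.T@(P[0]-O)*1000).round(1),L.T@o['ft_force']); go(lt((-120,55.5,101.5)),79.9)
E
```

```text
clock: 27.25
position: [0.4233, 0.0733, 0.1024]
ee_rot: [-0.642, 0.767, -0.0, 0.0]
ft_force: [0.3, 0.4, -6.3]
grip_width: 0.647
[-117.7   54.6  102.4] [ 0.20522972  0.4339199  -6.33133972]
pos [0.4233 0.0733 0.1024] yaw -100.14 z [ 0. -0. -1.] shift mm [-2.1  1.3 -0.9] units [-0.035  0.021 -0.015]
turn z deg 0.04 units 0.009
```

```bash
python3 -m crank '[[[0.295,-0.045,-0.016,0,0,0,50],[0.295,-0.053,0,0,0,0,50],[0.197,-0.035,0,0,0,0,50],[0.197,-0.035,0,0,0,0,50],[0,0,0,0,0,0,50]]]'
python3 - <<'E'
from g import *
o=manip.get_obs();P=(o['position'],o['ee_rot'])
print((L.T@(P[0]-O)*1000).round(1),L.T@o['ft_force'],o['torque'])
E
```

```text
clock: 27.88
position: [0.4826, 0.0636, 0.1011]
ee_rot: [-0.642, 0.767, 0.0, 0.0]
ft_force: [0.4, 0.4, -6.7]
grip_width: 0.64
[-57.7  55.5 101.1] [ 0.37001549  0.43390624 -6.71372626] [-0.00306431  0.01709623  0.02712517]
```

```bash
python3 -m crank '[[[0.13,-0.023,0,0,0,0,50],[0.13,-0.023,0,0,0,0,50],[0.13,-0.023,0,0,0,0,50],[0,0,0,0,0,0,50]]]'
python3 - <<'E'
from g import *
o=manip.get_obs();P=(o['position'],o['ee_rot'])
print((L.T@(P[0]-O)*1000).round(1),L.T@o['ft_force'],o['torque'])
E
```

```text
clock: 28.38
position: [0.5065, 0.0603, 0.1012]
ee_rot: [-0.642, 0.766, -0.0, 0.001]
ft_force: [4.1, 4.8, -8.9]
grip_width: 0.644
[-33.5  56.4 101.2] [ 3.15481423  5.39673242 -8.91206993] [ 1.12911023 -0.63429567  0.20147135]
```

```bash
python3 -m crank '[[[0.003,0.02,0,0,0,0,50],[0.1,-0.018,0,0,0,0,50],[0.1,-0.018,0,0,0,0,50],[0,0,0,0,0,0,50]]]'
python3 - <<'E'
from g import *
o=manip.get_obs();P=(o['position'],o['ee_rot'])
print((L.T@(P[0]-O)*1000).round(1),L.T@o['ft_force'],o['torque'])
E
```

```text
clock: 28.88
position: [0.5186, 0.0583, 0.1013]
ee_rot: [-0.642, 0.767, -0.0, 0.0]
ft_force: [1.0, 1.2, -4.1]
grip_width: 0.645
[-21.3  56.5 101.3] [ 0.76396305  1.37392655 -4.09215276] [ 0.19255617 -0.27872292 -0.0005847 ]
```

Side load relaxed; push home.

```bash
python3 -m crank '[[[0.13,-0.023,0,0,0,0,50],[0.13,-0.023,0,0,0,0,50],[0.06,-0.011,0,0,0,0,50],[0.06,-0.011,0,0,0,0,50],[0,0,0,0,0,0,50]]]'
python3 - <<'E'
from g import *
o=manip.get_obs();P=(o['position'],o['ee_rot'])
print((L.T@(P[0]-O)*1000).round(1),L.T@o['ft_force'],o['torque'])
E
```

```text
clock: 29.5
position: [0.5401, 0.0543, 0.1006]
ee_rot: [-0.642, 0.767, 0.0, -0.001]
ft_force: [-1.2, 0.4, -6.4]
grip_width: 0.645
[  0.6  56.4 100.6] [-1.27012956  0.18967372 -6.4087164 ] [-0.02487347  0.29215812 -0.00201438]
```

```bash
python3 -m crank '[[[0.06,-0.011,0,0,0,0,50],[0.06,-0.011,0,0,0,0,50],[0,0,0,0,0,0,50]]]'
python3 - <<'E'
from g import *
o=manip.get_obs();P=(o['position'],o['ee_rot'])
print((L.T@(P[0]-O)*1000).round(1),L.T@o['ft_force'],o['torque'])
E
```

```text
clock: 29.88
position: [0.5403, 0.0543, 0.0994]
ee_rot: [-0.643, 0.766, 0.004, -0.007]
ft_force: [-37.5, -0.3, 15.4]
grip_width: 0.644
[ 0.8 56.5 99.4] [-36.83655068  -6.84684562  15.37496302] [0.28553036 7.27223745 0.57163993]
```

```bash
python3 -m crank '[[[-0.11,0.02,0,0,0,0,50],[0,0,0,0,0,0,60],[0,0,0,0,0,0,70],[0,0,0,0,0,0,85],[0,0,0.5,0,0,0,85],[0,0,0.9,0,0,0,85],[-0.3,-0.2,0.9,0,0,0,85],[-0.6,-0.5,0.7,0,0,0,85]]]'
python3 -m crank '[[[-0.5,-0.4,0.3,0,0,0,85],[0,0,0,0,0,0,85]]]'
python3 ov.py w15; python3 - <<'E'
from g import *
print(manip.get_obs()['joint_pos'].round(2))
go(lt((115,20,151)),-10.1)
E
```

```text
clock: 30.88
position: [0.4878, 0.0135, 0.2832]
ee_rot: [-0.643, 0.766, -0.0, 0.001]
ft_force: [0.2, -1.9, 0.9]
grip_width: 0.992
clock: 31.12
position: [0.4571, -0.0133, 0.3009]
ee_rot: [-0.641, 0.768, -0.002, 0.001]
ft_force: [0.1, -0.0, 0.2]
grip_width: 0.991
[ 0.45708143 -0.01334998  0.30093945]
[ 0.6  -0.05 -0.64  1.74 -0.03  1.44 -1.79]
pos [ 0.4575 -0.0121  0.2998] yaw -100.23 z [ 0.003 -0.001 -1.   ] shift mm [ 188.8   10.6 -148.8] units [ 3.147  0.176 -2.481]
turn z deg -89.87 units -17.975
```

View pics/w15a.png

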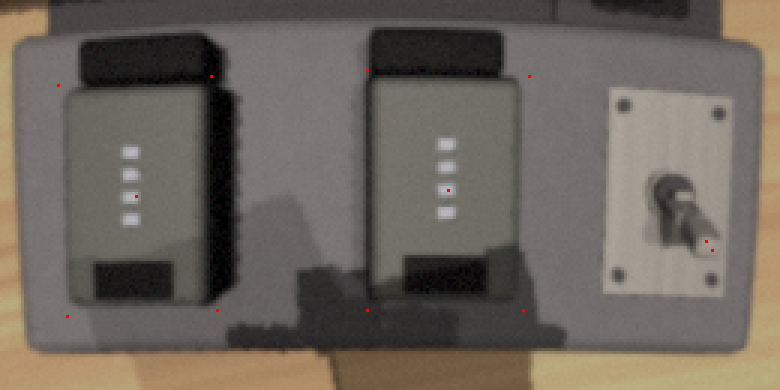

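View pics/w15_raw.png

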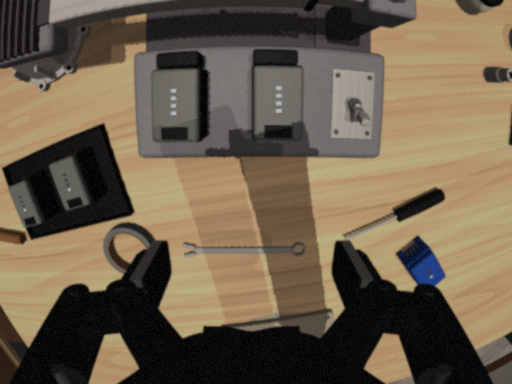

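```bash
python3 -m crank '[[[0.2,0,0.1,0,0,-1,85],[0.2,0,0,0,0,-1,85],[0.2,0,0,0,0,-1,85],[0.2,0,0,0,0,-1,85],[0.2,0,0,0,0,-1,85],[0.2,0,0,0,0,-1,85],[0.2,0,0,0,0,-1,85],[0.2,0,0,0,0,-1,85]]]'
python3 -m crank '[[[0.2,0,0,0,0,-1,85],[0.2,0,0,0,0,-1,85],[0.2,0,0,0,0,-1,85],[0.2,0,0,0,0,-1,85],[0.2,0,0,0,0,-1,85],[0.2,0,0,0,0,-1,85],[0.2,0,0,0,0,-1,85],[0.2,0,0,0,0,-1,85]]]'
python3 -m crank '[[[0,0,0,0,0,-1,85],[0,0.2,0,0,0,-1,85],[0,0,0,0,0,0,85]]]'
python3 - <<'E'
from g import *
print(manip.get_obs()['joint_pos'].round(2))
go(lt((115,20,151)),-10.1)
P,p,D=snap('wrist','w16',None,1.5)
for q in [(133,20,170),(115,20,188),(97,20,188),(133,20,188)]: print((wproj(P,lt(q))*1.5).round(0))
E
```

```text
clock: 32.17
position: [0.5542, -0.0102, 0.3036]
ee_rot: [-0.34, 0.94, 0.001, -0.0]
ft_force: [-0.2, 0.8, 0.0]
grip_width: 0.999
clock: 33.17
position: [0.615, -0.0128, 0.2854]
ee_rot: [-0.122, 0.992, 0.011, -0.017]
ft_force: [0.3, -0.8, -0.9]
grip_width: 0.993
clock: 33.55
position: [0.6218, -0.018, 0.2759]
ee_rot: [-0.051, 0.998, 0.019, -0.021]
ft_force: [-0.1, 1.0, -0.1]
grip_width: 0.995
[-0.85  0.67  1.34  1.4  -0.66  1.61 -2.6 ]
pos [ 0.6218 -0.018   0.2759] yaw -174.13 z [-0.043  0.037 -0.998] shift mm [  24.5   16.5 -124.9] units [ 0.408  0.274 -2.082]
turn z deg -15.97 units -3.194
[[296. 286.]]
[[323. 306.]]
[[354. 314.]]
[[292. 298.]]
```

View pics/w16.png

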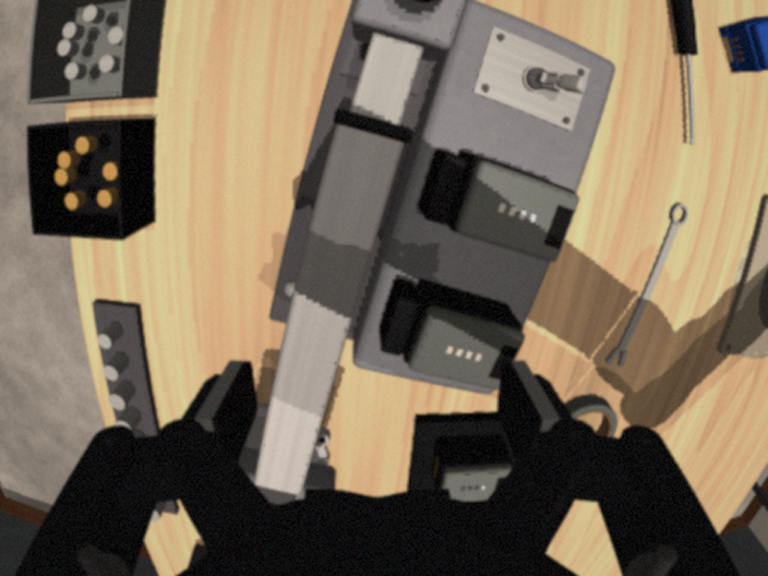

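```bash
python3 -m crank '[[[-0.2,0,0.3,0,0,1,85],[-0.2,0,0.3,0,0,1,85],[-0.2,0,0,0,0,1,85],[-0.2,0,0,0,0,1,85],[-0.2,0,0,0,0,1,85],[-0.2,0,0,0,0,1,85],[0,0,0,0,0,1,85],[0,0,0,0,0,1,85]]]'
python3 -m crank '[[[0,0,0,0,0,1,85],[0,0,0,0,0,1,85],[0,0,0,0,0,1,85],[0,0,0,0,0,1,85],[0,0,0,0,0,1,85],[0,0,0,0,0,1,85],[0,0,0,0,0,1,85],[0,0,0,0,0,1,85]]]'
python3 - <<'E'
from g import *
print(manip.get_obs()['joint_pos'].round(2))
go(lt((115,20,151)),-10.1)
E
```

```text
clock: 34.6
position: [0.5495, -0.02, 0.3151]
ee_rot: [-0.39, 0.92, 0.013, -0.024]
ft_force: [-0.5, -0.6, -0.3]
grip_width: 0.999
clock: 35.6
position: [0.5497, -0.0202, 0.3151]
ee_rot: [-0.681, 0.732, 0.004, -0.027]
ft_force: [0.0, -0.2, 0.5]
grip_width: 0.996
[-0.99  0.28  1.15  1.53 -0.22  1.53 -1.48]
pos [ 0.5497 -0.0202  0.3151] yaw -94.07 z [-0.045 -0.032 -0.998] shift mm [  96.6   18.6 -164.1] units [ 1.611  0.31  -2.735]
turn z deg 83.97 units 16.794
```

```bash
python3 -m crank '[[[0,0,0,0.37,-0.52,0,85],[0,0,0,0,0,1,85],[0,0,0,0,0,1,85],[0,0,0,0,0,1,85],[0,0,0,0,0,1,85],[0,0,0,0,0,1,85],[0,0,0,0,0,1,85],[0,0,0,0,0,1,85]]]'
python3 -m crank '[[[0,0,0,0,0,1,85],[0,0,0,0,0,1,85],[0,0,0,0,0,1,85],[0,0,0,0,0,1,85],[0.2,0,0,0,0,1,85],[0.2,0,0,0,0,1,85],[0.2,0,0,0,0,1,85],[0.2,0,0,0,0,1,85]]]'
python3 - <<'E'
from g import *
print(manip.get_obs()['joint_pos'].round(2))
go(lt((115,20,151)),-10.1)
E
```

```text
clock: 36.6
position: [0.5497, -0.0202, 0.3151]
ee_rot: [0.87, -0.493, 0.0, -0.0]
ft_force: [0.3, 0.3, 0.2]
grip_width: 0.996
clock: 37.6
position: [0.5981, -0.0201, 0.3153]
ee_rot: [0.986, -0.166, 0.001, 0.001]
ft_force: [0.1, -0.5, 0.7]
grip_width: 0.995
[-0.76  0.32  0.92  1.44 -0.25  1.51 -0.17]
pos [ 0.5981 -0.0201  0.3153] yaw -19.11 z [ 0.001 -0.002 -1.   ] shift mm [  48.3   18.5 -164.3] units [ 0.804  0.309 -2.738]
turn z deg 9.01 units 1.801
```

```bash
python3 -m crank '[[[0.4,0.15,0,0,0,0.9,75],[0.4,0.16,-0.5,0,0,0.9,75],[0,0,-0.6,0,0,0,75],[0,0,0,0,0,0,75],[0,0,0,0,0,0,75]]]'
python3 - <<'E'
from g import *
go(lt((115,20,151)),-10.1)
P,p,D=snap('wrist','w17',None,1.5)
for q in [(133,20,170),(139.5,20,170),(115,20,188),(97,20,188),(133,20,188)]: print((wproj(P,lt(q))*1.5).round(0))
E
```

```text
clock: 38.22
position: [0.646, -0.0014, 0.2506]
ee_rot: [0.996, -0.09, 0.001, 0.0]
ft_force: [0.4, 0.4, 1.0]
grip_width: 0.876
pos [ 0.646  -0.0014  0.2506] yaw -10.31 z [ 0.001 -0.001 -1.   ] shift mm [  0.4  -0.1 -99.6] units [ 0.006 -0.002 -1.661]
turn z deg 0.21 units 0.041
[[410. 290.]]
[[423. 290.]]
[[377. 302.]]
[[340. 302.]]
[[413. 302.]]
```

View pics/w17.png

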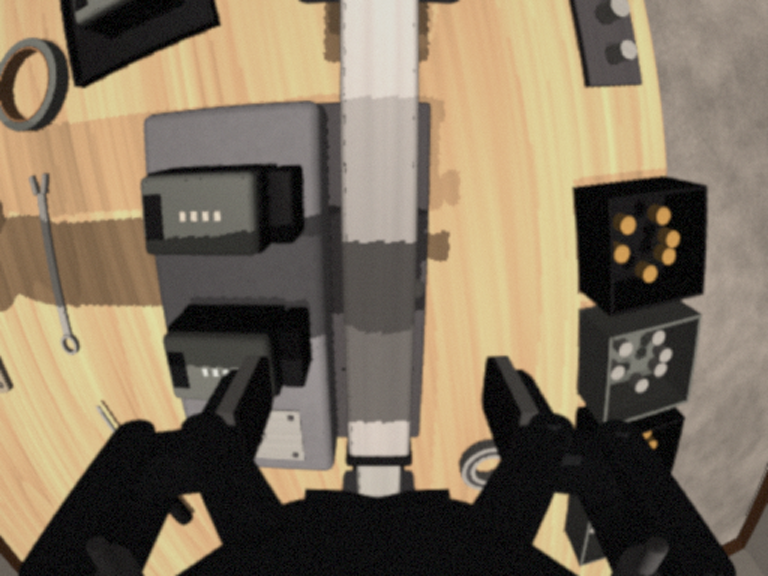

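```bash
python3 - <<'E'
from g import *
p=cv2.imread('pics/w17_raw.png')[130:240,220:320]; p=cv2.convertScaleAbs(p,alpha=1.8)
cv2.imwrite('pics/w17z.png',cv2.resize(p,None,fx=5,fy=5,interpolation=cv2.INTER_CUBIC))
E
```

```text
(no output)
```

View pics/w17z.png

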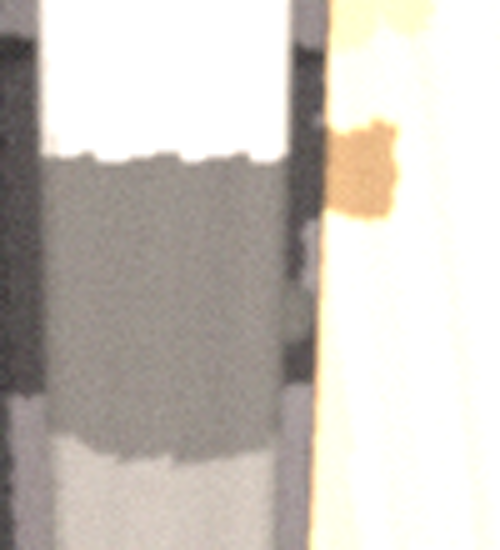

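```bash
python3 -m crank '[[[0,0,-0.7,0,0,0,75],[0,0,-0.7,0,0,0,75],[0,0,-0.25,0,0,0,75],[0,0,0,0,0,0,75]]]' 80
python3 - <<'E'
from g import *
o=manip.get_obs();print((L.T@(o['position']-O)*1000).round(1),L.T@o['ft_force']);go(lt((115,20,151)),-10.1)
E
```

```text
clock: 38.78
position: [0.6459, -0.0011, 0.1504]
ee_rot: [0.996, -0.09, -0.0, 0.001]
ft_force: [0.5, -0.1, 0.1]
grip_width: 0.875
[114.4  20.4 150.4] [ 0.48252916 -0.05417533  0.13855115]
pos [ 0.6459 -0.0011  0.1504] yaw -10.29 z [-0.    -0.001 -1.   ] shift mm [ 0.5 -0.5  0.6] units [ 0.008 -0.009  0.011]
turn z deg 0.19 units 0.038
```

```bash
python3 -m crank '[[[0,-0.005,0,0,0,0.04,55],[0,0,0,0,0,0,40],[0,0,0,0,0,0,30],[0,0,0,0,0,0,30],[0,0,0,0,0,0,30]]]' 80
python3 - <<'E'
from g import *
o=manip.get_obs();print((L.T@(o['position']-O)*1000).round(1),L.T@o['ft_force'],o['grip_width']*85.4)
E
```

```text
clock: 39.4
position: [0.6472, -0.0016, 0.152]
ee_rot: [0.996, -0.088, 0.002, 0.0]
ft_force: [0.5, 0.0, 8.9]
grip_width: 0.411
[115.8  20.1 152. ] [0.46208006 0.11627418 8.90132415] 35.09994211879951
```

```bash
python3 -m crank '[[[0.018,0.1,0,0,0,0,30],[0.018,0.1,0,0,0,0,30],[0.018,0.1,0,0,0,0,30],[0.018,0.1,0,0,0,0,30],[0,0,0,0,0,0,30]]]'
python3 - <<'E'
from g import *
o=manip.get_obs();print((L.T@(o['position']-O)*1000).round(1),L.T@o['ft_force'],o['grip_width']*85.4)
E
```

```text
clock: 40.02
position: [0.6514, 0.022, 0.152]
ee_rot: [0.996, -0.088, 0.002, 0.0]
ft_force: [1.1, 0.2, 9.1]
grip_width: 0.412
[115.9  44.1 152. ] [1.00458411 0.35472101 9.09703712] 35.19408722869207
```

```bash
python3 -m crank '[[[0.018,0.1,0,0,0,0,30],[0.018,0.1,0,0,0,0,30],[0.018,0.1,0,0,0,0,30],[0.009,0.05,0,0,0,0,30],[0.009,0.05,0,0,0,0,30],[0,0,0,0,0,0,30]]]'
python3 - <<'E'
from g import *
o=manip.get_obs();print((L.T@(o['position']-O)*1000).round(1),L.T@o['ft_force'],o['grip_width']*85.4)
snap('wrist','w18',None,1.5)
E
```

```text
clock: 40.78
position: [0.6556, 0.0448, 0.152]
ee_rot: [0.996, -0.089, 0.002, 0.001]
ft_force: [-0.2, -4.5, 9.1]
grip_width: 0.412
[115.9  67.3 152. ] [ 0.58221379 -4.42591262  9.14640125] 35.2165047907872
```

View pics/w18.png

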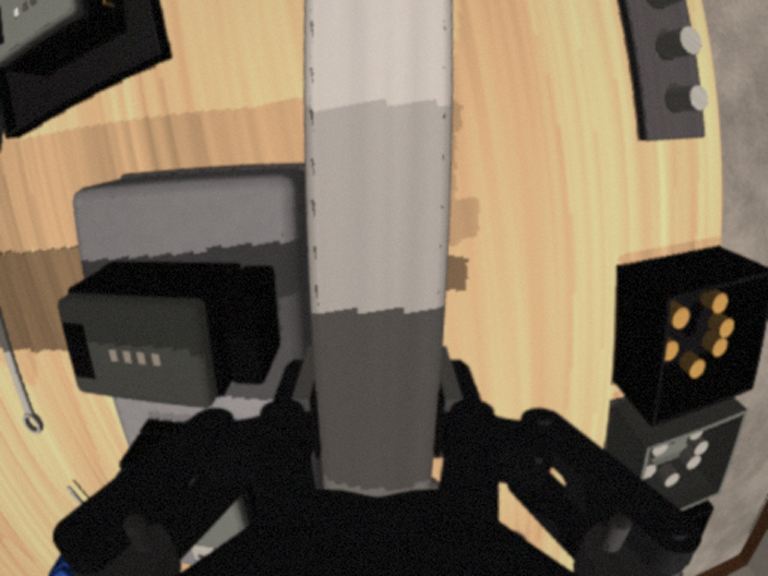

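```bash
python3 -m crank '[[[0.006,0.033,0,0,0,0,30],[0,0,0,0,0,0,30]]]'
python3 - <<'E'
from g import *
o=manip.get_obs();print((L.T@(o['position']-O)*1000).round(1),L.T@o['ft_force'],o['grip_width']*85.4)
E
```

```text
clock: 41.08
position: [0.6556, 0.045, 0.152]
ee_rot: [0.996, -0.089, 0.001, 0.002]
ft_force: [-2.2, -10.0, 9.2]
grip_width: 0.41
[116.   67.5 152. ] [ -0.37879957 -10.19956532   9.23001393] 34.97200211889021
```

```bash
python3 -m crank '[[[-0.006,-0.033,0,0,0,0,50],[0,0,0,0,0,0,70],[0,0,0,0,0,0,70],[0,0,0,0,0,0,70],[-0.07,-0.39,0,0,0,0,70],[-0.068,-0.385,0,0,0,0,70],[0,0,0,0,0,0,70],[0,0,0,0,0,0,70]]]'
python3 - <<'E'
from g import *
o=manip.get_obs();print((L.T@(o['position']-O)*1000).round(1),L.T@o['ft_force'],o['grip_width']*85.4)
go(lt((115,20,151)),-10.1)
P,p,D=snap('wrist','w19',None,1.5)
print((wproj(P,lt((139,20,170)))).round(0))
p=cv2.imread('pics/w19_raw.png')[200:310,200:320]; p=cv2.convertScaleAbs(p,alpha=1.8)
cv2.imwrite('pics/w19z.png',cv2.resize(p,None,fx=5,fy=5,interpolation=cv2.INTER_CUBIC))
E
```

```text
clock: 42.08
position: [0.6459, -0.0002, 0.1496]
ee_rot: [0.996, -0.088, -0.0, 0.0]
ft_force: [0.2, -0.0, 0.5]
grip_width: 0.817
[114.3  21.3 149.6] [0.23713837 0.0316552  0.50146489] 69.77520285762564
pos [ 6.459e-01 -2.000e-04  1.496e-01] yaw -10.14 z [-0.001 -0.    -1.   ] shift mm [ 0.4 -1.4  1.4] units [ 0.007 -0.023  0.024]
turn z deg 0.04 units 0.008
[[301. 264.]]
```

View pics/w19.png

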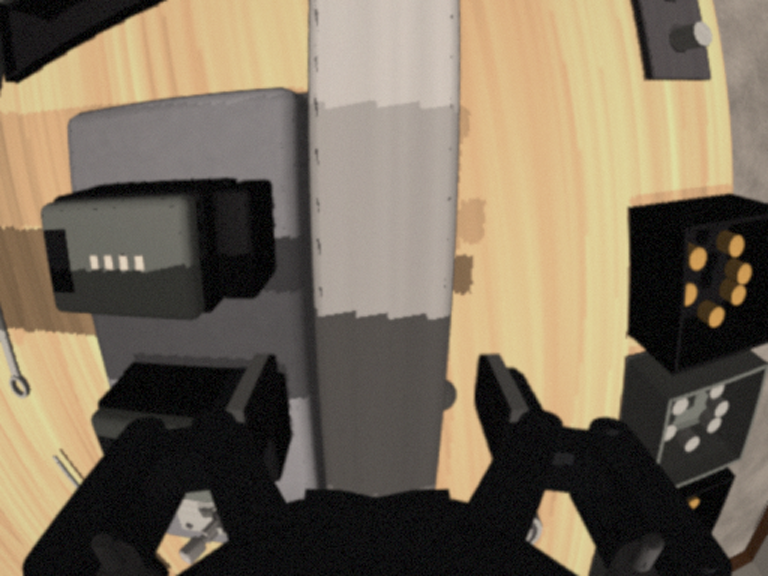

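```bash
python3 -m crank '[[[0.005,-0.022,0.015,0,0,0,55],[0,0,0,0,0,0,40],[0,0,0,0,0,0,30],[0,0,0,0,0,0,30],[0,0,0,0,0,0,30]]]' 80
python3 - <<'E'
from g import *
o=manip.get_obs();print((L.T@(o['position']-O)*1000).round(1),L.T@o['ft_force'],o['grip_width']*85.4)
E
python3 -m crank '[[[0.018,0.1,0,0,0,0,30],[0.018,0.1,0,0,0,0,30],[0.018,0.1,0,0,0,0,30],[0.018,0.1,0,0,0,0,30],[0.018,0.1,0,0,0,0,30],[0,0,0,0,0,0,30]]]'
python3 - <<'E'
from g import *
o=manip.get_obs();print((L.T@(o['position']-O)*1000).round(1),L.T@o['ft_force'],o['grip_width']*85.4)
E
```

```text
clock: 42.75
position: [0.6472, -0.001, 0.1516]
ee_rot: [0.996, -0.088, 0.001, 0.0]
ft_force: [0.9, 0.1, 5.5]
grip_width: 0.411
[115.8  20.7 151.6] [0.90690306 0.26993166 5.46609134] 35.063888017012054
clock: 43.5
position: [0.6527, 0.0289, 0.1516]
ee_rot: [0.996, -0.088, 0.001, 0.001]
ft_force: [-0.2, -0.3, 7.2]
grip_width: 0.408
[115.9  51.1 151.6] [-0.16503303 -0.28444513  7.23760633] 34.83745456208848
```

```bash
python3 -m crank '[[[0.018,0.1,0,0,0,0,30],[0.018,0.1,0,0,0,0,30],[0.009,0.05,0,0,0,0,30],[0,0,0,0,0,0,30]]]'
python3 - <<'E'
from g import *
o=manip.get_obs();print((L.T@(o['position']-O)*1000).round(1),L.T@o['ft_force'],o['grip_width']*85.4)
E
python3 -m crank '[[[0.006,0.033,0,0,0,0,30],[0,0,0,0,0,0,30]]]'
python3 - <<'E'
from g import *
o=manip.get_obs();print((L.T@(o['position']-O)*1000).round(1),L.T@o['ft_force'],o['grip_width']*85.4)
E
```

```text
clock: 44.0
position: [0.6553, 0.0434, 0.1516]
ee_rot: [0.996, -0.088, 0.001, 0.001]
ft_force: [0.2, -2.0, 5.3]
grip_width: 0.409
[115.9  65.8 151.6] [ 0.54636683 -1.90945454  5.33831851] 34.94871354106358
clock: 44.25
position: [0.6553, 0.0436, 0.1516]
ee_rot: [0.996, -0.088, 0.001, 0.002]
ft_force: [-1.4, -7.6, 7.4]
grip_width: 0.406
[115.9  66.  151.6] [-0.07602259 -7.69617835  7.36921133] 34.65673102806315
```

```bash
python3 -m crank '[[[-0.006,-0.033,0,0,0,0,50],[0,0,0,0,0,0,70],[0,0,0,0,0,0,75],[0,0,0,0,0,0,75],[-0.07,-0.39,0.1,0,0,0,75],[-0.068,-0.385,0.4,0,0,0,75],[0,0,0.7,0,0,0,75],[0,0,0,0,0,0,75]]]'
python3 - <<'E'
from g import *
P,p,D=snap('wrist','w20',None,1.5)
print((wproj(P,lt((139,20,170)))*1.5).round(0))
o=manip.get_obs();print((L.T@(o['position']-O)*1000).round(1),o['joint_pos'].round(2))
E
```

```text
clock: 45.25
position: [0.6473, -0.0051, 0.2262]
ee_rot: [0.996, -0.089, 0.002, 0.0]
ft_force: [-0.4, -0.1, -1.5]
grip_width: 0.876
[[422. 301.]]
[115.6  17.4 224. ] [-0.66  0.48  0.84  1.45 -0.36  1.37  0.02]
```

View pics/w20.png

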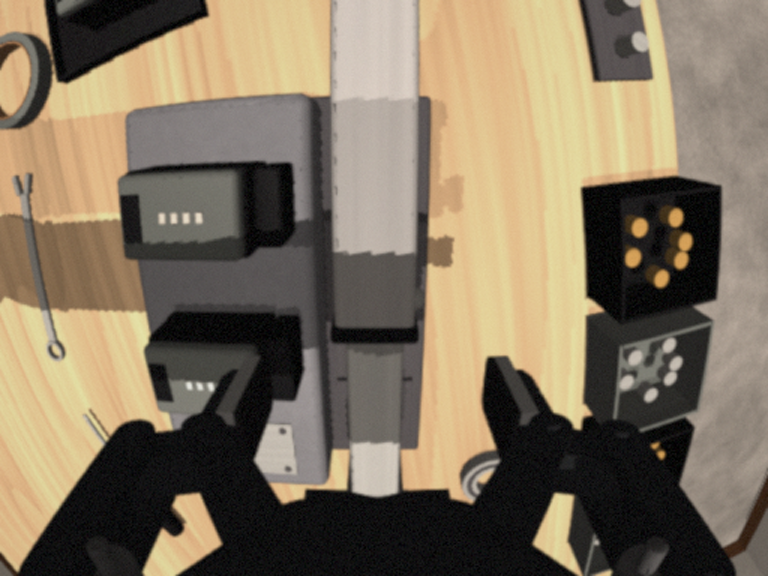

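```bash
python3 - <<'E'
from g import *
p=cv2.imread('pics/w20_raw.png')[150:250,220:320]; p=cv2.convertScaleAbs(p,alpha=1.8)
cv2.imwrite('pics/w20z.png',cv2.resize(p,None,fx=5,fy=5,interpolation=cv2.INTER_CUBIC))
o=manip.get_obs();P=(o['position'],o['ee_rot'])
print(L.T@(wray(P,[(375/1.5,328/1.5),(375/1.5,341/1.5)],.19)-O).T*1000)
p,D=cv2.imread('pics/w17_raw.png'),0
E
```

```text
[[115.16882758 115.16005644]
 [ 16.43231264  10.10831246]
 [190.         190.        ]]
```

View pics/w20z.png

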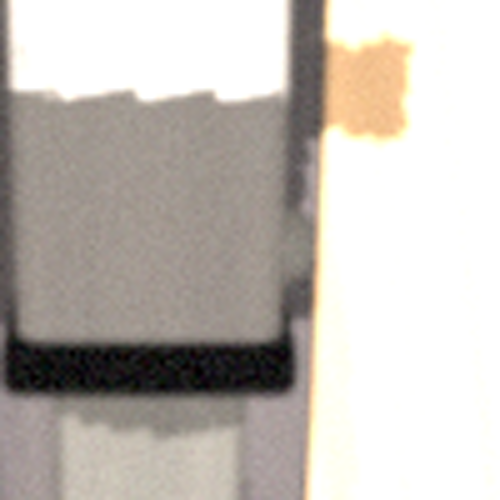

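```bash
python3 -m crank '[[[-0.2,0,0.8,0,0,1,60],[-0.4,0,0.7,0,0,1,60],[-0.4,-0.2,0.2,0,0,1,60],[-0.4,-0.2,0,0,0,1,60],[-0.4,-0.2,0,0,0,1,60],[-0.4,-0.2,0,0,0,1,60],[-0.3,-0.2,0,0,0,1,60],[-0.3,-0.2,0,0,0,1,60]]]'
python3 -m crank '[[[0,-0.2,0,0,0,1,60],[0,-0.2,0,0,0,1,60],[0,-0.2,0,0,0,1,60],[0,-0.2,0,0,0,1,60],[0,-0.2,0,0,0,1,60],[0,-0.2,0,0,0,1,60],[0,-0.2,0,0,0,1,60],[0,0,0,0,0,1,60]]]'
python3 - <<'E'
from g import *
o=manip.get_obs();print((L.T@(o['position']-O)*1000).round(1),o['joint_pos'].round(2))
go(lt((-16.4,-160,94)),79.9)
E
```

```text
clock: 46.3
position: [0.4769, -0.0754, 0.3234]
ee_rot: [0.966, 0.259, -0.001, 0.0]
ft_force: [1.0, -0.4, 0.4]
grip_width: 0.704
clock: 47.3
position: [0.4772, -0.16, 0.3234]
ee_rot: [0.819, 0.573, -0.001, 0.0]
ft_force: [0.8, 1.3, 0.1]
grip_width: 0.699
[ -23.7 -165.6  323.4] [-0.74 -0.02  0.98  1.66  0.02  1.49  1.46]
pos [ 0.4772 -0.16    0.3234] yaw 69.97 z [-0.001 -0.001 -1.   ] shift mm [   8.2    4.2 -229.4] units [ 0.137  0.07  -3.824]
turn z deg 9.93 units 1.986
```

```bash
python3 -m crank '[[[0.13,0.07,-0.6,0,0,1,45],[0,0,-0.8,0,0,0.98,45],[0,0,-0.4,0,0,0,45],[0,0,0,0,0,0,45],[0,0,0,0,0,0,45]]]'
python3 - <<'E'
from g import *
o=manip.get_obs();print((L.T@(o['position']-O)*1000).round(1),o['joint_pos'].round(2))
go(lt((-16.4,-160,94)),79.9)
P,p,D=snap('wrist','w21',None,1.5)
for q in [(-15.6,-160,110.8),(-19,-160,119)]: print((wproj(P,lt(q))*1.5).round(0))
E
```

```text
clock: 47.92
position: [0.486, -0.1548, 0.2172]
ee_rot: [0.767, 0.641, 0.0, 0.001]
ft_force: [-0.2, -0.3, -0.2]
grip_width: 0.528
[ -15.9 -159.   217.2] [-0.71  0.1   1.    1.82 -0.08  1.27  1.7 ]
pos [ 0.486  -0.1548  0.2172] yaw 79.78 z [ 0.002 -0.001 -1.   ] shift mm [  -0.6   -0.9 -123.2] units [-0.011 -0.016 -2.053]
turn z deg 0.12 units 0.024
[[376. 277.]]
[[376. 276.]]
```

View pics/w21.png

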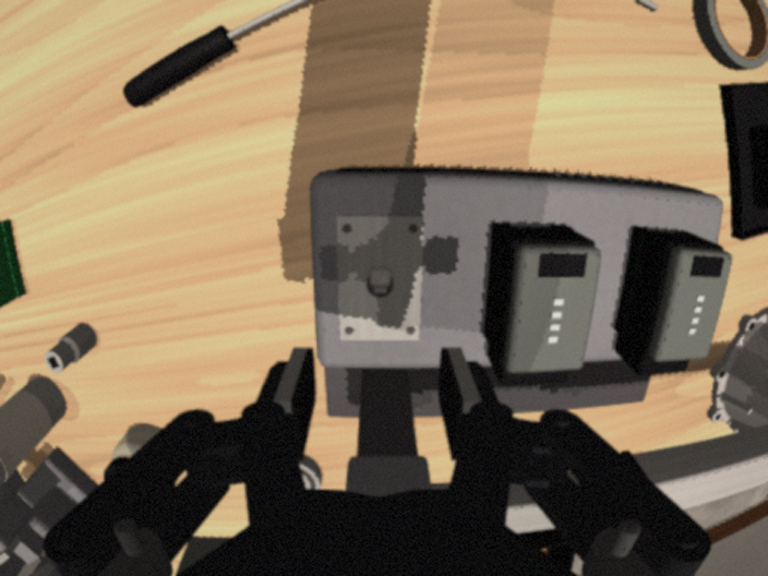

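```bash
python3 -m crank '[[[-0.01,-0.015,-0.7,0,0,0.02,45],[0,0,-0.8,0,0,0,45],[0,0,-0.5,0,0,0,45],[0,0,0,0,0,0,45],[0,0,0,0,0,0,45]]]'
python3 - <<'E'
from g import *
o=manip.get_obs();print((L.T@(o['position']-O)*1000).round(1),L.T@o['ft_force'])
P,p,D=snap('wrist','w22',None,1.5)
for q in [(-15.6,-160,110.8),(-19,-160,119)]: print((wproj(P,lt(q))*1.5).round(0))
E
```

```text
clock: 48.6
position: [0.4864, -0.1557, 0.0981]
ee_rot: [0.767, 0.642, 0.001, 0.001]
ft_force: [-0.2, -0.8, 0.2]
grip_width: 0.526
[ -15.5 -159.8   98.1] [-0.09381788 -0.85172657  0.16951122]
[[378. 384.]]
[[378. 388.]]
```

View pics/w22.png

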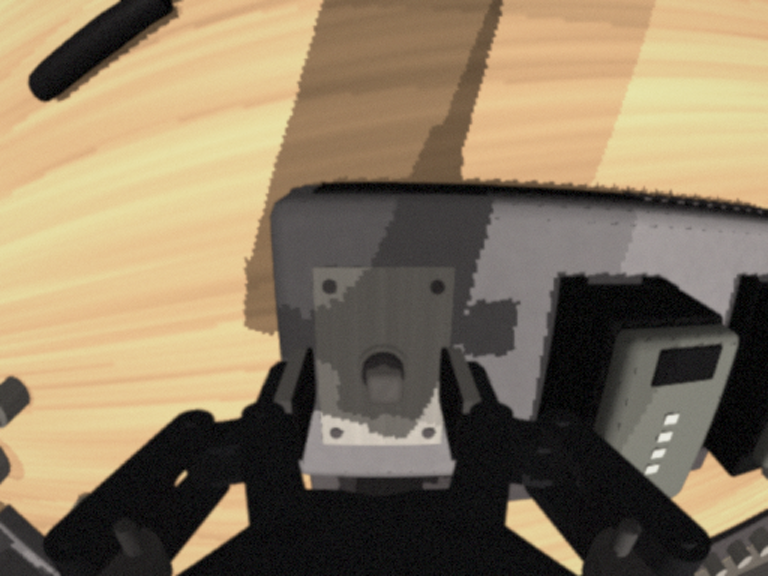

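```bash
python3 -m crank '[[[-0.01,0,-0.05,0,0,0,25],[0,0,0,0,0,0,8],[0,0,0,0,0,0,5],[0,0,0,0,0,0,5],[0,0,0,0,0,0,5]]]' 40
python3 - <<'E'
from g import *
o=manip.get_obs();print((L.T@(o['position']-O)*1000).round(1),L.T@o['ft_force'],o['grip_width']*85.4)
E
```

```text
clock: 49.28
position: [0.4853, -0.1536, 0.094]
ee_rot: [0.766, 0.643, 0.001, -0.0]
ft_force: [-2.5, 7.9, 7.1]
grip_width: 0.133
[ -16.9 -157.9   94. ] [-3.82375717  7.3034261   7.09728959] 11.370791041677496
```

```bash
python3 -m crank '[[[0.006,0.033,0,0,0,0,5],[-0.025,0.004,0.062,0,0,0,5],[-0.025,0.004,0.062,0,0,0,5],[0,0,0,0,0,0,5]]]'
python3 - <<'E'
from g import *
o=manip.get_obs();print((L.T@(o['position']-O)*1000).round(1),L.T@o['ft_force'],o['grip_width']*85.4)
E
```

```text
clock: 49.78
position: [0.4823, -0.1527, 0.1011]
ee_rot: [0.766, 0.642, 0.0, 0.001]
ft_force: [3.2, 0.4, -4.1]
grip_width: 0.13
[ -20.  -157.6  101.1] [ 3.0895744   1.00667504 -4.0539066 ] 11.090806036717522
```

```bash
python3 -m crank '[[[0.082,-0.015,0.03,0,0,0,5],[0.082,-0.015,0.023,0,0,0,5],[0.082,-0.015,0.012,0,0,0,5],[0.082,-0.015,0.005,0,0,0,5],[0.082,-0.015,-0.005,0,0,0,5],[0,0,0,0,0,0,5]]]'
python3 - <<'E'
from g import *
o=manip.get_obs();print((L.T@(o['position']-O)*1000).round(1),L.T@o['ft_force'],o['grip_width']*85.4)
E
```

```text
clock: 50.52
position: [0.5053, -0.1568, 0.1037]
ee_rot: [0.767, 0.642, -0.001, -0.001]
ft_force: [-3.9, 3.2, -3.9]
grip_width: 0.127
[   3.4 -157.6  103.7] [-4.37297633  2.49040614 -3.93399488] 10.809429589441518
```

```bash
python3 -m crank '[[[0.082,-0.015,-0.01,0,0,0,5],[0.082,-0.015,-0.015,0,0,0,5],[0.082,-0.015,-0.025,0,0,0,5],[0.03,-0.005,-0.03,0,0,0,5],[0,0,0,0,0,0,5]]]'
python3 - <<'E'
from g import *
o=manip.get_obs();print((L.T@(o['position']-O)*1000).round(1),L.T@o['ft_force'],o['grip_width']*85.4)
P,p,D=snap('wrist','w23',None,1.5)
E
```

```text
clock: 51.15
position: [0.5215, -0.1597, 0.0988]
ee_rot: [0.767, 0.642, -0.001, -0.002]
ft_force: [-7.4, 4.3, -1.3]
grip_width: 0.127
[  19.8 -157.6   98.8] [-8.09052845  2.94398041 -1.2523633 ] 10.811969407009322
```

View pics/w23.png

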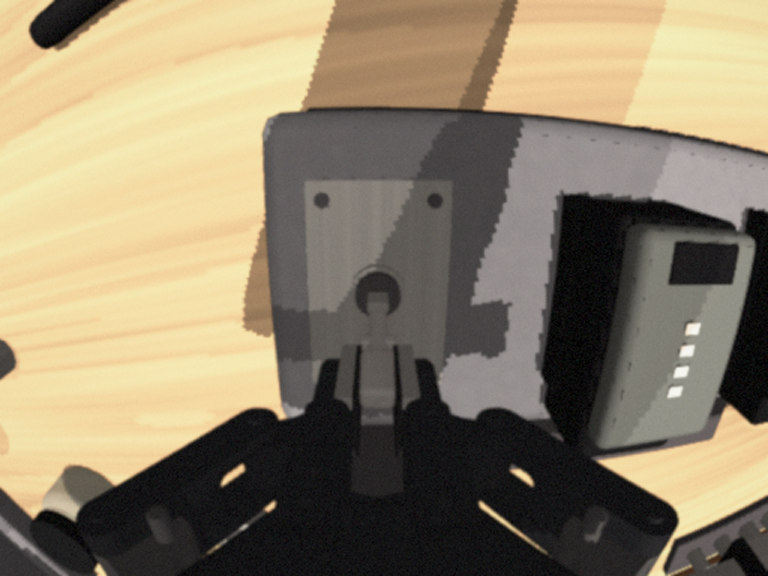

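```bash
python3 -m crank '[[[-0.015,0.003,-0.05,0,0,0,5],[-0.015,0.003,-0.04,0,0,0,5],[0,0,0,0,0,0,5]]]'
python3 - <<'E'
from g import *
o=manip.get_obs();print((L.T@(o['position']-O)*1000).round(1),L.T@o['ft_force'],o['grip_width']*85.4)
E
```

```text
clock: 51.58
position: [0.5214, -0.1597, 0.095]
ee_rot: [0.767, 0.642, 0.0, -0.0]
ft_force: [-5.7, 4.5, 8.7]
grip_width: 0.127
[  19.7 -157.6   95. ] [-6.41553806  3.47228836  8.73016468] 10.856559057199634
```

```bash
python3 -m crank '[[[0,0,0,0,0,0,20],[0,0,0,0,0,0,35],[0,0,0,0,0,0,45],[0,0,0.3,0,0,0,45],[0,0,0.8,0,0,0,45],[-0.3,0,0.8,0,0,0,45],[-0.8,0,0.3,0,0,0,45],[0,0,0,0,0,0,45]]]'
python3 - <<'E'
from g import *
P,p,D=snap('wrist','w24',None,1.5)
o=manip.get_obs();print((L.T@(o['position']-O)*1000).round(1))
print((wproj(P,lt((19,-160,119)))*1.5).round(0),(wproj(P,lt((0,-160,74)))*1.5).round(0))
E
```

```text
clock: 52.58
position: [0.4607, -0.1608, 0.2283]
ee_rot: [0.767, 0.641, 0.005, 0.0]
ft_force: [0.6, 0.9, -0.2]
grip_width: 0.527
[ -39.1 -168.   227.3]
[[391. 361.]] [[389. 307.]]
```

View pics/w24.png

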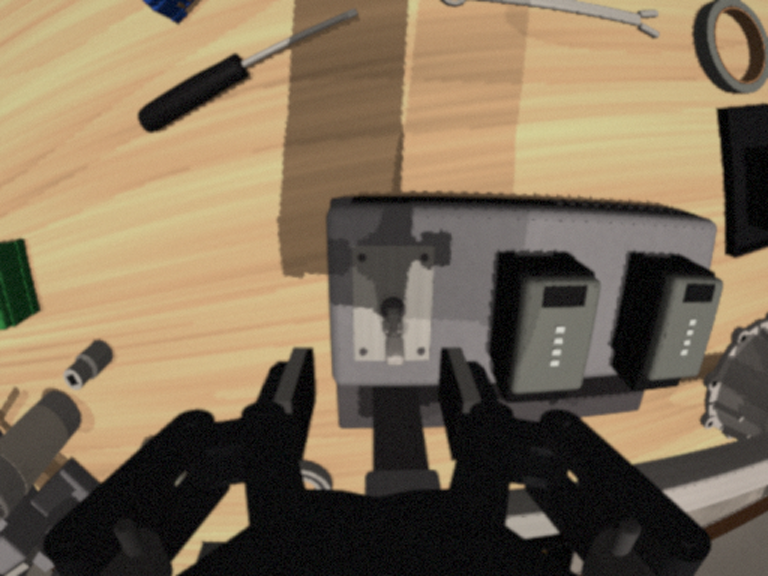

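```bash
python3 -m crank '[[[-0.6,-0.6,0.5,0,0,0,45],[-0.6,-0.7,0.3,0,0,0,45],[-0.5,-0.8,0,0,0,0,45],[-0.3,-0.9,0,0,0,0,45],[-0.2,-0.9,0,0,0,0,45],[-0.2,-0.9,0,0,0,0,45],[0,0,0,0,0,0,45]]]'
python3 - <<'E'
from m import *
from g import O,L
snap('top','t25',(50,60,450,260),2)
rect,C,z=rects('t25')
for n,a in dict(left=((180,125,215,175),.115,.15,.1315),right=((218,130,252,185),.115,.15,.1315),f=((60,150,108,225),.045,.09,.066),f2=((108,150,155,225),.045,.09,.066)).items():
    try:
        r=rect(*a); print(n,*r,(L.T@(np.r_[r[0],0]/1000-O)*1000).round(1)[:2])
    except Exception as e: print(n,e)
E
```

```text
clock: 53.5
position: [0.3024, -0.4214, 0.2842]
ee_rot: [0.767, 0.642, -0.001, 0.015]
ft_force: [-0.4, 1.2, -0.5]
grip_width: 0.527
left [538.9  50.5] [55.6 85.4] 78.28 [ 0.1 52.4]
right [519.3 -57.6] [54.5 83.2] 79.47 [ -0.2 -57.4]
f [450.8 378.8] [83.2 58.8] 2.62 [-144.2  360.2]
f2 [467.2 261.8] [83.6 58.9] 2.24 [-107.5  247.9]
```

View pics/t25.png

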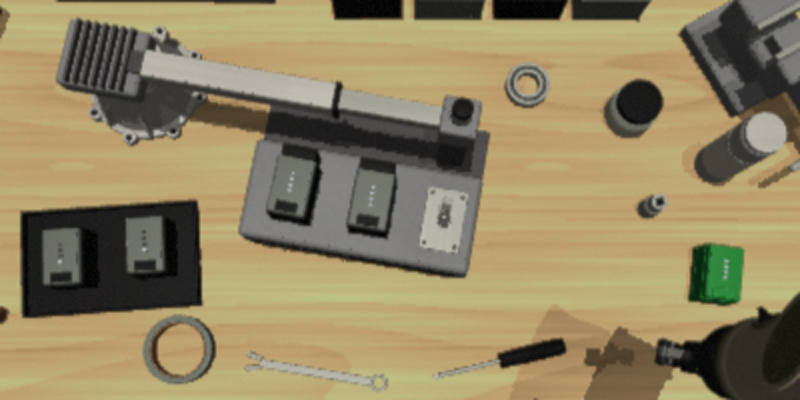

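```bash
python3 -c "
from workcell import manip
print(manip.hand_in())"
```

```text
the job is handed in; nothing more can be done
None
```

The whole job was carried out and handed in at about 53.5 s of the 210 s. My checks agree that every step is done, but the hand-in gave no verdict.

**What I did**
- **Flat packs:** I pulled both off the light and stood them upright in the tray.
- **Charged packs:** I slid pack2 onto the right shoe and pack1 onto the left, each until it stopped moving against the back stop (about 46 N and 37 N).
- **Boom:** I drew it out hole by hole, and it locked in the middle and then the last hole. It stopped moving at each, after about 47 mm and then 45 mm of hand travel.
- **Toggle:** I pulled the bat out, flipped it over the gate and let it drop in.

**Last checks**
- **Charged packs:** In the last top picture both lie within about 1.6 mm of where the flat packs sat at the start, and within 0.2 mm along the rail.
- **Flat packs:** Both stand upright in the tray, at (451, 379) and (467, 262) mm.
- **Boom:** The wrist picture showed the collar drawn out and the button standing proud at its press point.
- **Toggle:** The bat leans to the "on" side, with its tip within a few pixels of where it should be.
- **Bystanders:** The socket, bearing and jar look to be in their starting places; I did not measure them.

**What went less cleanly**
- **Contact forces:** There were brief contacts on the way. One flat pack rested on the housing edge with about 20 N, and its first touch on the tray floor was 38 N. Both were backed off.
- **Turn limit:** My first turn towards the boom ran into a joint limit, so I turned the other way.
- **Not measured directly:** I could not read the boom and toggle joint values, only judge them by pictures, travel and force. The clicks are inferred from the packs reaching the back stop.

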